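Pack the bridge-block kit under its maze board

ROBOT

A 7-joint arm with a two-finger parallel gripper is mounted at the origin on the work surface. World frame = base frame: x ahead of the robot, y to its left, z up, the work surface at z = 0. Lengths are in m, angles in rad, forces in N, time in s.
With the tool pointing down it reaches from about 0.4 to 0.875 m from the base axis. Payload 6.5 kg.
Tool frame: the origin (TCP) lies between the finger pads; the fingertips stand 25 mm ahead of it and the grasp point (between the pads) lies 6 mm ahead of it; z points along the fingers, y is the direction in which the jaws open and shut (so a half turn about z gives the same grasp; the last joint's range is limited). The gripper opens to 88 mm and grips with 3 to 60 N. Pads are 18 mm wide; open, the fingers measure 123 mm over their backs; the gripper's body (75 mm by 187 mm) begins 45 mm behind the grasp point.
Start: joints at [-0.066, 0.536, -0.004, 1.538, 0.003, 1.067, -0.071], TCP at [0.65, 0, 0.264] pointing down, gripper open.
Joint ranges: [-2.7, 2.7], [-0.37, 2.16], [-1.27, 1.26], [0.24, 2.4], [-1.31, 4.45], [0.19, 1.91], [-2.76, 2.76]. Speed limits (rad/s): [2.39, 2.39, 3.14, 3.14, 3.14, 3.14, 3.14].

INTERFACE

Orientations are given as a unit quaternion [x, y, z, w].
In Python, from workcell import r, camera gives the robot as it stands.
- The arm moves only by the tool apply_moves, never from a script. Its argument "series" is a list of rows, each an object with "slide": the shift along the tool's x, y, z in cm, a list of three; "turn": the turn, a rotation vector about the tool's x, y, z in degrees, a list of three. In form: [{"slide": [dx, dy, dz], "turn": [wx, wy, wz]}, ...]. A call has 1 to 20 rows; each row shifts and turns the commanded pose from where the row before left it, along the tool's axes as they then stand; what a row does not reach is not made up. A row lasts 1/8 s, in which the tool goes at most 62.5 mm and 10.7 degrees, less where a joint would pass 70% of its speed; a pose out of reach is approached as far as the arm can. A call with a gripper value outside its range is refused whole. "gripper" is the opening, from -1 (shut) to 1 (fully open), set as the call begins (left out, the last holds). The fingers move at their own pace and stop on an object; "squeeze" is the grip in N (left out, the last holds). Time passes only in rows, so rows that do not move let the fingers close. It gives the time, the measured TCP pose, the force and the opening at its end, in the units of the state.
- r.observe(): the state, without advancing time (a new reading comes with each control period).
- camera(name): name is "scene" or "side" or "wrist"; returns a dict with "frame" (384x512x3 uint8, red, green, blue), "range_z" (384x512 float32, m along the optical axis (not along the pixel's ray), 0 where there is no reading), "fov_y" (degrees; the focal length in pixels is half the picture's height over the tangent of half this angle, whatever the lens; pixels are square), "cx", "cy" (the principal point, pixels), "T" (4x4, takes a point from camera to world coordinates); the wrist camera has in their place "tool_from_camera" (4x4, takes a point from camera to tool coordinates, whose origin is the TCP and whose axes are the flange's). Camera axes: x right, y up, looking along -z (the intrinsics and any distortion apply to the point x, -y, -z); pixel columns grow to the right and rows downward; lengths in m; the calibration is good to about 2 mm. The wrist camera is an equidistant fisheye: a pixel r from the principal point sees the ray r / f radians off the axis. A picture is of the moment at which its call begins: read the wrist's pose just before it.
- r.sign_off(): hands the job in, once; it reports no verdict.
The state is a dict: "time_s": time; "qpos": joint angles; "dq": joint speeds; "effort": joint torques, N m; "tcp_pos": TCP position; "tool_rot": TCP orientation; "wrist_force": force on the tool from outside, world axes, zero at the start; "moment": the same for the moment, N m; "gripper_width": opening from 0.0 (shut) to 1.0 (fully open).
Only numpy, scipy, OpenCV 4.12 (cv2) and the standard library are available. Lean on these libraries where they do the work, as an engineer would, in place of code of your own. Each camera call takes 0.05 s, during which the arm holds its last target.

TASK

Pack the pine bridge kit away after the exhibition: lay every plain beam in the wide bay of the plywood case and every bridge block in its narrow bay, low enough that the cover can close. Then close the case with the maze board: hook one edge under the retaining lip and swing the board down until it lies flat and fully home in its recess, let go, and leave the other exhibits where they are.

Things in the scene. Friction and masses are not known exactly. Their poses are not given: they have to be found in the camera images.
- case: Open plywood case fixed to the bench, 226 mm (x) by 224 mm (y). Origin: centre of its underside, on the bench; x from the lip side to the plain far side (roughly away from the robot), z up. Inner floor at z 6 mm; a 6 mm divider at y +15 mm, top at z 48, makes two bays. Side rims reach z 60, the far rim (x 103 to 113 mm) z 62, the lip side z 75.
- beam_bay (a point): Centre of the floor of the case's WIDE bay, for the beams (x 0, y -41, z 6 mm of the case, same axes). The bay is 186 mm in x by 106 mm in y, and 46 mm deep up to the ledge on which the board rests.
- bridge_bay (a point): Centre of the floor of the case's NARROW bay, for the bridges (x 0, y +56, z 6 mm of the case, same axes). The bay is 186 mm in x by 76 mm in y, and 46 mm deep up to the ledge on which the board rests.
- case_recess (a point): Point of the case at x 0, y 0, z 52 mm, same axes: on the level of the ledge that runs round over the walls and carries the board's underside when home. The recess above the ledge is bounded by walls at x -105 (under the lip), x +103 and y +-104 mm; the board has 5 mm play in x and 8 mm in y.
- case_lip (a point): Middle of the lower free edge of the retaining lip (x -91, y 0, z 67 mm of the case, same axes). The lip, of darker wood, runs along the whole near (-x) side and covers the recess from x -105 to -91 mm; its underside is 15 mm above the ledge, its top at z 75 mm.
- board_grip (a point): Loose maze board, 250 g: pine panel 203 (x) x 200 (y) x 8 mm, 6 mm slats on top, and in its middle a darker upright batten to grip, 16 mm thick (x), 70 long (y), 38 high above the panel. Point: the batten's centre, 27 mm above the panel's underside; z up. Slats stay 26 mm from the x edges, and 40 mm from the batten's gripped faces. See board_edge_a for how it fits.
- board_edge_a (a point): Middle of the board's -x edge, at its bottom (x -101.5, z -27 mm from the batten's centre), axes as the board. The board is too long to go straight down past the lip: with it tilted some 15 degrees, put this edge (or edge b, either will do) low and in under the lip, then swing the other edge down.
- board_edge_b (a point): Middle of the bottom of the board's +x edge (x +101.5, z -27 mm from the batten's centre), axes as the board.
- beam1_mid (a point): Loose pine beam, a plain square bar 90 x 22 x 22 mm, 30 g, lying on the bench; point at its centre, x along its length. May be absent.
- bridge1_mid (a point): Loose pine bridge block 64 mm long (x) x 32 mm thick (y) x 40 mm high (z) with a gateway 32 mm wide and 24 mm high cut through its lower middle from face to face (solid bar 16 mm high over it), 40 g, standing on its two legs on the bench; point at the centre of these outer sizes. May be absent.
- beam2_mid (a point): Loose pine beam, a plain square bar 90 x 22 x 22 mm, 30 g, lying on the bench; point at its centre, x along its length. May be absent.
- bridge2_mid (a point): Loose pine bridge block 64 mm long (x) x 32 mm thick (y) x 40 mm high (z) with a gateway 32 mm wide and 24 mm high cut through its lower middle from face to face (solid bar 16 mm high over it), 40 g, standing on its two legs on the bench; point at the centre of these outer sizes. May be absent.
- beam3_mid (a point): Loose pine beam, a plain square bar 90 x 22 x 22 mm, 30 g, lying on the bench; point at its centre, x along its length. May be absent.
- bridge3_mid (a point): Loose pine bridge block 64 mm long (x) x 32 mm thick (y) x 40 mm high (z) with a gateway 32 mm wide and 24 mm high cut through its lower middle from face to face (solid bar 16 mm high over it), 40 g, standing on its two legs on the bench; point at the centre of these outer sizes. May be absent.
- dish: Another exhibit, to be left alone: white ceramic bowl 110 mm across; origin at the centre of its underside.
- trinket_box: Another exhibit, to be left alone: open wooden box 110 x 130 x 50 mm; origin at the centre of its underside.
- brush_cup: Another exhibit, to be left alone: terracotta cup 85 mm high; origin at the centre of its underside.
- bangle: Another exhibit, to be left alone: green glass ring 90 mm across; origin at the centre of its underside.
- chime_bars: Another exhibit, to be left alone: toy chime, blue bars on two rails, 120 x 130 mm; origin at the centre of its underside.
- clay_tile: Another exhibit, to be left alone: square terracotta tile 90 x 90 x 14 mm; origin at the centre of its underside.
Not all that is in view belongs to the job. What is shaped like the part that bears bridge3_mid but turquoise is not meant.

How it is judged:
By the outcome, as a careful person would: the job done as asked, in the order asked, and still so for the second after the job is handed in, with the robot touching nothing.
Of beam1, bridge1, beam2, bridge2, beam3, bridge3 only 5 to 6 are there at a start; the rules pass over those that are not, and their reading is None.
At some moment in a run one of beam1, bridge1, beam2, bridge2, beam3, bridge3 may be knocked a few centimetres aside while the robot is not near it.
Once in a run the grip may slacken for a moment while it holds something.
It also fails if it takes over 200 s, if anything falls off the work surface, if the arm or the gripper's body presses on something with over 40 N, if the wrist force passes 120 N, or if a joint passes its speed limit or range.

## Working session

There is one attempt and no reset: what is moved stays moved. The work goes in short steps, Python scripts to look and compute and a tool call to move; the robot and the scene stay as the last step left them, time stands still between calls to the robot, and variables do not carry over. Pictures are saved under pics/ and viewed, and the job is handed in when it is done.

Besides the shell and the picture viewer there is one more tool, called by a JSON object that holds its "method" and its "body". apply_moves: Moves the arm, as the interface text tells. Its arguments: {"type":"object","properties":{"series":{"type":"array"},"gripper":{"type":"number"},"squeeze":{"type":"number"}},"required":["series"]}

```bash
ls; mkdir -p pics
cat > h.py <<'E'
import numpy as np, cv2
from workcell import r, camera
from scipy.spatial.transform import Rotation as R
def save(n,f): cv2.imwrite('pics/'+n,cv2.cvtColor(f,cv2.COLOR_RGB2BGR))
def cloud(c,st=None):
    H,W=c['range_z'].shape
    f=H/2/np.tan(np.radians(c['fov_y'])/2)
    v,u=np.mgrid[0:H,0:W].astype(float)
    d=c['range_z'].astype(float)
    x=(u-c['cx'])/f; y=(v-c['cy'])/f
    if 'T' in c: 
        T=np.array(c['T'])
    else:
        rr=np.hypot(x,y); k=np.where(rr>1e-9,np.tan(np.minimum(rr,1.5))/np.maximum(rr,1e-9),1)
        x=x*k;y=y*k
        M=np.eye(4); M[:3,:3]=R.from_quat(st['tool_rot']).as_matrix(); M[:3,3]=st['tcp_pos']
        T=M@np.array(c['tool_from_camera'])
    P=np.stack([x*d,-y*d,-d],-1)
    P=P@T[:3,:3].T+T[:3,3]
    P[d<=0]=np.nan
    return P
E
python3 - <<'E'
from h import *
s=r.observe(); print(s)
for n in ['scene','side','wrist']:
    st=r.observe(); c=camera(n); save(n+'0.png',c['frame']); np.savez('pics/'+n+'0.npz',P=cloud(c,st),F=c['frame'])
    print(n,[ (k,c[k]) for k in c if k not in('frame','range_z')])
E
```

```text
pics
{'time_s': 0.0, 'qpos': array([-0.06622529,  0.53716144, -0.00444179,  1.53884115,  0.00262314,
        1.06730448, -0.07117576]), 'dq': array([-8.52641172e-05, -2.53444685e-03, -6.33569237e-04, -9.95346358e-04,
       -6.44536300e-04, -9.19130075e-04, -8.01794347e-04]), 'effort': array([-1.69933578e-04, -5.70981932e+01,  9.90184285e-01, -2.51597965e+01,
       -5.62433247e-02,  1.80829730e-02,  2.02785413e-04]), 'tcp_pos': array([ 6.49438791e-01, -1.14591126e-06,  2.62854548e-01]), 'tool_rot': array([ 7.07058687e-01,  7.07154356e-01, -6.52970888e-04, -5.51029259e-04]), 'wrist_force': array([ 0.06455798, -0.64193506,  0.13180702]), 'moment': array([ 0.04401705, -0.0088045 , -0.03836947]), 'gripper_width': 0.9975226273048423}
scene [('fov_y', 50.05456102441816), ('cx', 253.2765838689197), ('cy', 193.8372123601318), ('T', array([[ 0.71730878, -0.575488  ,  0.39278706,  1.00188662],
       [ 0.69673309,  0.59695827, -0.39774845, -0.55145795],
       [-0.00557802,  0.55897619,  0.82916494,  1.10130437],
       [ 0.        ,  0.        ,  0.        ,  1.        ]]))]
side [('fov_y', 52.52123690236276), ('cx', 255.7437559628052), ('cy', 184.108835875339), ('T', array([[ 0.86583398,  0.25819629, -0.42856293, -0.01717231],
       [-0.50023869,  0.43024273, -0.75143359, -1.00834964],
       [-0.00963128,  0.8650005 ,  0.50167855,  0.70726615],
       [ 0.        ,  0.        ,  0.        ,  1.        ]]))]
wrist [('fov_y', 65.70646984690485), ('cx', 258.21711397437554), ('cy', 188.5440988896396), ('tool_from_camera', array([[-9.50953316e-04,  9.56694652e-01,  2.91091804e-01,
         7.50290040e-02],
       [ 9.99999517e-01,  9.82179986e-04,  3.88417551e-05,
        -3.44174837e-04],
       [-2.48744844e-04,  2.91091700e-01, -9.56695124e-01,
        -1.21249997e-01],
       [ 0.00000000e+00,  0.00000000e+00,  0.00000000e+00,
         1.00000000e+00]]))]
```

View pics/scene0.png

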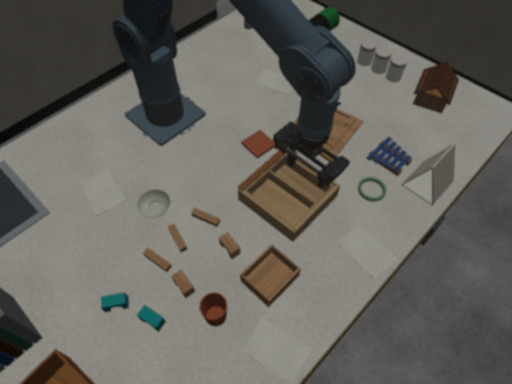

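View pics/side0.png

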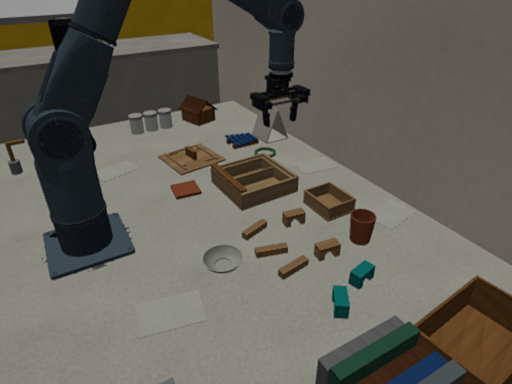

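View pics/wrist0.png

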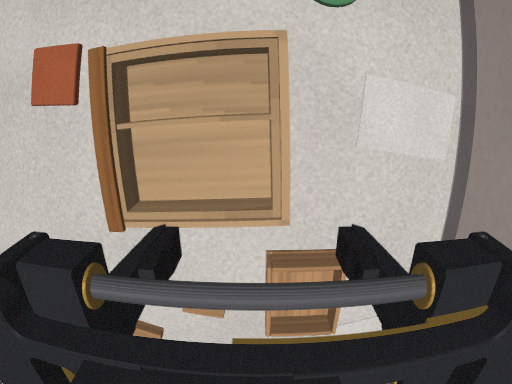

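The scene shows three pine beams at scene pixels (206,216), (177,237) and (157,258). The two pine bridges are at (229,244) and (182,283). The turquoise look-alikes at (114,301) and (150,317) are not wanted. The case is at (290,190) and the board at (340,130), partly behind the arm. Next I'll measure them.

```bash
cat > parts.py <<'E'
from h import *
def parts(n,P,F,zmin=0.006,zmax=0.06,box=None,verbose=True):
    m=(P[...,2]>zmin)&(P[...,2]<zmax)
    if box: m&=(P[...,0]>box[0])&(P[...,0]<box[1])&(P[...,1]>box[2])&(P[...,1]<box[3])
    k,l,s,c=cv2.connectedComponentsWithStats(m.astype(np.uint8),connectivity=4)
    out=[]
    for i in range(1,k):
        if s[i,4]<40: continue
        q=P[l==i]; zt=np.percentile(q[:,2],95)
        top=q[q[:,2]>zt-0.006]
        rc=cv2.minAreaRect((top[:,:2]*1000).astype(np.float32))
        print(n,c[i].round(),s[i,4],'zt',round(zt*1000,1),'rect',np.round(rc[0],1),np.round(rc[1],1),round(rc[2],1),'rgb',F[l==i].mean(0).round())
E
python3 - <<'E'
from parts import *
for n in ['scene','side']:
    d=np.load(f'pics/{n}0.npz'); parts(n,d['P'],d['F'],zmax=0.09,box=(0.2,1.1,-0.9,0.7))
    P=d['P']; m=np.abs(P[...,2])<0.003
    print('plane',np.nanmedian(P[...,2][ (np.abs(P[...,2])<0.02)]))
E
```

```text
scene [421.  96.] 252 zt 85.2 rect [642.6 686.6] [18.9 28.7] 57.7 rgb [50. 40. 31.]
scene [342. 131.] 891 zt 16.8 rect [509.8 372.5] [109.3 199.3] 8.3 rgb [114.  89.  65.]
scene [258. 143.] 551 zt 19.7 rect [351.  136.4] [90.4 93. ] 83.0 rgb [107.  65.  49.]
scene [390. 155.] 861 zt 31.7 rect [716.8 395.8] [130.2 112.6] 89.1 rgb [55. 62. 79.]
scene [286. 194.] 4635 zt 75.9 rect [468.7  24.3] [ 26.  194.9] 1.6 rgb [92. 76. 56.]
scene [418. 171.] 252 zt 84.4 rect [833.6 396.6] [122.    5.8] 89.9 rgb [106. 104.  97.]
scene [442. 182.] 487 zt 86.7 rect [884.9 402.6] [131.3   7.4] 89.5 rgb [91. 88. 82.]
scene [372. 189.] 265 zt 17.2 rect [745.2 252. ] [88.8 89. ] 21.9 rgb [75. 94. 76.]
scene [419. 185.] 81 zt 11.0 rect [850.6 370.1] [39.8 56.9] 47.4 rgb [145. 144. 136.]
scene [153. 202.] 750 zt 32.6 rect [ 294.1 -276.1] [106.7 107.8] 60.0 rgb [117. 117. 108.]
scene [205. 216.] 254 zt 26.7 rect [ 439.3 -193. ] [89.6 23.9] 17.6 rgb [104.  84.  65.]
scene [177. 237.] 231 zt 26.8 rect [ 431.9 -298.7] [21.7 90.3] 74.3 rgb [111.  90.  70.]
scene [230. 245.] 317 zt 44.0 rect [ 566.9 -211.8] [32.
[... 1538 characters left out ...]
250.] 313 zt 23.9 rect [ 430.9 -302.1] [27.2 90.6] 76.3 rgb [88. 68. 47.]
side [222. 258.] 806 zt 30.6 rect [ 294.6 -279.4] [108.2 107.5] 46.0 rgb [110. 111. 103.]
side [292. 266.] 324 zt 23.5 rect [ 444.8 -388.8] [92.9 23.4] 8.4 rgb [91. 71. 49.]
side [361. 273.] 448 zt 41.4 rect [ 569.8 -505.6] [66.4 33.1] 11.5 rgb [15. 73. 71.]
side [467. 311.] 2858 zt 89.0 rect [ 614.9 -739.4] [244.   85.6] 7.7 rgb [52. 34. 17.]
side [340. 301.] 482 zt 41.5 rect [ 465.  -547.6] [66.8 32.1] 54.8 rgb [17. 80. 77.]
side [506. 376.] 125 zt 89.7 rect [ 548.1 -864.2] [41.3  6.3] 5.5 rgb [72. 48. 25.]
side [471. 378.] 197 zt 89.7 rect [ 506.1 -833.4] [ 8.  39.7] 7.4 rgb [53. 35. 19.]
plane 0.0004981035404252321
```

Run:
```python
from h import *
a=cv2.imread('pics/scene0.png')[190:340,90:260]; b=cv2.imread('pics/side0.png')[190:330,220:390]
a=cv2.resize(a,(400,353),interpolation=3); b=cv2.resize(b,(400,353),interpolation=3)
cv2.imwrite('pics/crop0.png',cv2.convertScaleAbs(np.hstack([a,b]),alpha=1.5))
```

```text
(no output)
```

View pics/crop0.png

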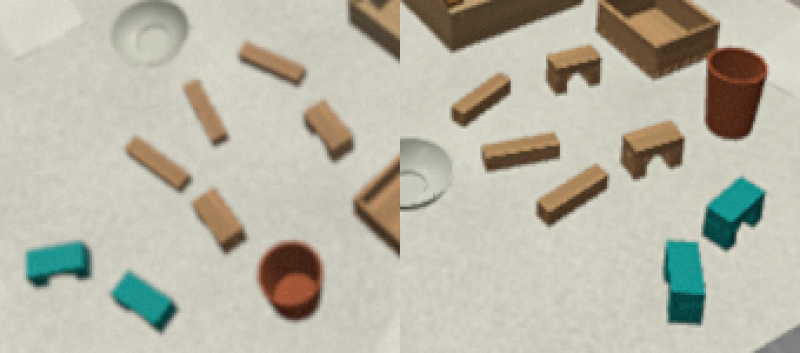

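The crop shows 3 pine beams, 2 pine bridges and 2 turquoise blocks that stay put. Next I'll measure the case pose.

Run:
```python
from h import *
for n in ['wrist','scene','side']:
    d=np.load(f'pics/{n}0.npz'); P=d['P']
    print(n,'bench',np.nanmedian(P[...,2][(np.abs(P[...,2])<0.012)&(P[...,0]>.3)&(P[...,0]<.9)&(np.abs(P[...,1])<.4)]))
    box=(P[...,0]>.43)&(P[...,0]<.73)&(P[...,1]>-.14)&(P[...,1]<.22)
    m=box&(P[...,2]>.066)&(P[...,2]<.08); q=P[m]
    if n!='wrist': 
        m2=m&(P[...,0]<.49); q=P[m2]
    rc=cv2.minAreaRect((q[:,:2]*1000).astype(np.float32)); print(' lip',rc,np.median(q[:,2]))
    m=box&(P[...,2]>.055)&(P[...,2]<.082); q=P[m]
    if n!='wrist':continue
    rc=cv2.minAreaRect((q[:,:2]*1000).astype(np.float32)); print(' rim',rc)
    far=P[box&(P[...,2]>.057)&(P[...,2]<.066)&(P[...,0]>.6)]
    # rim edges by bins
    for y in np.arange(-.06,.13,.03):
        s=P[box&(abs(P[...,1]-y)<.008)]; 
        a=s[(s[:,2]>.056)&(s[:,0]>.6)]; l=s[(s[:,2]>.068)]
        f=s[(s[:,2]<.012)&(s[:,2]>.002)&(s[:,0]>.45)&(s[:,0]<.68)]
        print(round(y,3),'far rim x',np.percentile(a[:,0],[3,97]).round(4),'z',np.median(a[:,2]).round(4),'lip x',np.percentile(l[:,0],[3,97]).round(4),'floor',np.median(f[:,2]).round(4),np.percentile(f[:,0],[2,98]).round(4))
    for x in np.arange(.50,.66,.04):
        s=P[box&(abs(P[...,0]-x)<.008)]
        hi=s[s[:,2]>.055]; mid=hi[:,1].mean()
        dv=s[(s[:,2]>.043)&(s[:,2]<.053)&(abs(s[:,1]-.05)<.03)]
        print('x',round(x,3),'y- rim',np.percentile(hi[hi[:,1]<.0][:,1],[3,97]).round(4),'y+ rim',np.percentile(hi[hi[:,1]>.08][:,1],[3,97]).round(4),'div',np.percentile(dv[:,1],[5,50,95]).round(4))
```

```text
wrist bench 0.0006899203527734876
 lip ((468.1791687011719, 36.703399658203125), (24.28046226501465, 223.3649444580078), 1.6948983669281006) 0.07504420166333711
 rim ((569.6099853515625, 39.36994171142578), (227.18905639648438, 225.31895446777344), 1.7161228656768799)
-0.06 far rim x [0.6036 0.6841] z 0.0602 lip x [0.4605 0.482 ] floor 0.0068 [0.4808 0.6497]
-0.03 far rim x [0.6752 0.7242] z 0.0624 lip x [0.4601 0.7233] floor 0.0062 [0.4803 0.6616]
0.0 far rim x [0.6035 0.7263] z 0.2832 lip x [0.4768 0.7245] floor 0.0062 [0.4795 0.6614]
0.03 far rim x [0.6056 0.7235] z 0.3359 lip x [0.5718 0.7214] floor 0.0063 [0.4787 0.66  ]
0.06 far rim x [0.6723 0.6821] z 0.0622 lip x [0.4576 0.4783] floor 0.0063 [0.4771 0.6573]
0.09 far rim x [0.6714 0.6807] z 0.0624 lip x [0.4565 0.4777] floor 0.0062 [0.4777 0.6585]
0.12 far rim x [0.67   0.6806] z 0.0621 lip x [0.4559 0.4766] floor 0.0062 [0.4761 0.6573]
x 0.5 y- rim [-0.0741 -0.0662] y+ rim [0.1412 0.1489] div [0.0495 0.0523 0.0553]
x 0.54 y- rim [-0.0721 -0.0652] y+ rim [0.1423 0.1502] div [0.051  0.0535 0.0561]
x 0.58 y- rim [-0.0707 -0.0002] y+ rim [0.1436 0.1513] div [0.0519 0.0544 0.0576]
x 0.62 y- rim [-0.0716 -0.063 ] y+ rim [0.1444 0.1529] div [0.0534 0.0557 0.058 ]
x 0.66 y- rim [-0.07   -0.0618] y+ rim [0.1458 0.1536] div [0.0249 0.0554 0.0761]
scene bench 0.0021570002131201527
 lip ((467.9492492675781, 24.264694213867188), (24.591211318969727, 194.95870971679688), 1.7687528133392334) 0.07630584416044506
side bench 0.00045836085584494146
 lip ((466.1418762207031, 35.5906982421875), (24.504329681396484, 227.47103881835938), 1.3949694633483887) 0.07458612160929301
```

Add to h.py:
```python
CASE=np.array([.5696,.0394]); CY=np.radians(1.7)
def cw(x,y):  # case mm -> world
    c,s=np.cos(CY),np.sin(CY); return CASE+np.array([c*x-s*y,s*x+c*y])/1000
def tm(yaw,tilt=0): # tilt about tool x (deg)
    y=np.radians(yaw); M=np.array([[-np.sin(y),np.cos(y),0],[np.cos(y),np.sin(y),0],[0,0,-1]]).T.copy()
    M=np.stack([[-np.sin(y),np.cos(y),0],[np.cos(y),np.sin(y),0],[0,0,-1]],1)
    return M@R.from_rotvec([np.radians(tilt),0,0]).as_matrix()
def delta(pos,yaw,tilt=0,fromrot=None):
    s=r.observe(); A=R.from_quat(s['tool_rot']).as_matrix(); B=tm(yaw,tilt)
    rv=np.degrees(R.from_matrix(A.T@B).as_rotvec())
    d=np.array(pos)-s['tcp_pos']
    print('turn(now axes)',rv.round(2),'| slide cm before-turn axes',(A.T@d*100).round(2),'| after-turn axes',(B.T@d*100).round(2))
def stat():
    s=r.observe(); A=R.from_quat(s['tool_rot']).as_matrix()
    print('t',round(s['time_s'],2),'tcp',s['tcp_pos'].round(4),'yaw',np.degrees(np.arctan2(A[1,1],A[0,1])).round(2),'tilt z',A[:,2].round(3),'F',s['wrist_force'].round(1),'M',s['moment'].round(2),'w',round(s['gripper_width']*88,1),'q',s['qpos'].round(2))
```

```text
(no output)
```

{"method": "apply_moves", "body": {"series": [{"slide": [-2,-0.8,-0.5],"turn": [0,0,0]},{"slide": [-4,-1.7,-0.9],"turn": [0,0,0]},{"slide": [-4,-1.7,-0.9],"turn": [0,0,0]},{"slide": [-4,-1.7,-0.9],"turn": [0,0,0]},{"slide": [-4,-1.7,-0.9],"turn": [0,0,0]},{"slide": [-4,-1.7,-0.9],"turn": [0,0,0]},{"slide": [-4,-1.7,-0.9],"turn": [0,0,0]},{"slide": [-4,-1.7,-0.9],"turn": [0,0,0]},{"slide": [-4,-1.7,-0.9],"turn": [0,0,0]},{"slide": [-4,-1.7,-0.9],"turn": [0,0,0]},{"slide": [-2,-0.8,-0.5],"turn": [0,0,0]},{"slide": [0,0,0],"turn": [0,0,0]}]}}

```text
time_s: 1.65
tcp_pos: [0.4798, -0.4015, 0.355]
tool_rot: [0.708, 0.706, -0.0, 0.0]
wrist_force: [0.0, 0.9, -0.1]
gripper_width: 0.997
```

Run:
```python
from parts import *
stat()
for n in ['scene','side','wrist']:
    st=r.observe(); c=camera(n); save(n+'1.png',c['frame']); P=cloud(c,st); np.savez('pics/'+n+'1.npz',P=P,F=c['frame'])
    parts(n,P,c['frame'],zmax=0.06,box=(0.35,.75,-.65,-.12))
    parts(n,P,c['frame'],zmax=0.06,box=(0.35,.75,.2,.6))
stat()
```

```text
t 1.65 tcp [ 0.4798 -0.4015  0.355 ] yaw -0.18 tilt z [ 0.    -0.001 -1.   ] F [ 0.   0.9 -0.1] M [ 0.08 -0.03 -0.06] w 87.7 q [ 0.54  0.42  0.13  1.51 -0.05  1.22  0.67]
scene [205. 216.] 255 zt 26.7 rect [ 439.9 -193. ] [89.4 24.7] 17.6 rgb [104.  85.  65.]
scene [177. 237.] 232 zt 26.7 rect [ 432.1 -298.7] [21.9 91.7] 74.2 rgb [111.  90.  69.]
scene [230. 245.] 315 zt 44.9 rect [ 566.3 -211.8] [32.  65.3] 83.0 rgb [102.  82.  62.]
scene [267. 271.] 1590 zt 51.9 rect [ 704.2 -197.2] [130.9  90.3] 89.4 rgb [101.  78.  57.]
scene [157. 259.] 273 zt 26.5 rect [ 446.  -385.5] [88.9 22.5] 7.9 rgb [107.  86.  65.]
scene [183. 283.] 337 zt 44.5 rect [ 558.6 -381.9] [32.3 65. ] 82.1 rgb [104.  83.  62.]
scene [114. 301.] 409 zt 43.7 rect [ 466.7 -543.2] [64.3 33. ] 56.3 rgb [31. 88. 85.]
scene [213. 306.] 285 zt 56.3 rect [ 669.  -369.3] [58.8 30.2] 62.4 rgb [66. 35. 22.]
scene [151. 317.] 378 zt 44.0 rect [ 570.8 -502.6] [64.8 31.8] 12.4 rgb [29. 91. 87.]
scene [218. 321.] 91 zt 58.4 rect [ 708.  -388.9] [50.8 12.3] 63.5 rgb [54. 37. 30.]
scene [325. 126.] 2289 zt 25.5 rect [463.2 371.5] 
[... 1580 characters left out ...]
.  86.]
wrist [371. 137.] 313 zt 57.6 rect [ 656.8 -375. ] [53.7 13.7] 80.9 rgb [82. 48. 34.]
wrist [397. 147.] 664 zt 58.3 rect [ 697.5 -384. ] [59.3 33. ] 76.1 rgb [91. 50. 34.]
wrist [308. 143.] 999 zt 41.5 rect [ 558.4 -385.4] [33.1 65.1] 82.3 rgb [147. 114.  84.]
wrist [235. 143.] 844 zt 23.6 rect [ 444.9 -388.6] [91.2 21.7] 8.8 rgb [148. 114.  84.]
wrist [313. 216.] 929 zt 41.5 rect [ 570.8 -505.6] [65.1 32.2] 12.2 rgb [ 17. 121. 119.]
wrist [250. 238.] 916 zt 41.4 rect [ 466.2 -547.2] [64.3 32.7] 54.5 rgb [ 19. 119. 117.]
t 1.8 tcp [ 0.4821 -0.3978  0.3542] yaw 0.16 tilt z [ 0.     0.002 -1.   ] F [0.4 1.  0.6] M [ 0.04 -0.06 -0.01] w 88.1 q [ 0.53  0.42  0.12  1.51 -0.05  1.22  0.66]
```

View pics/wrist1.png

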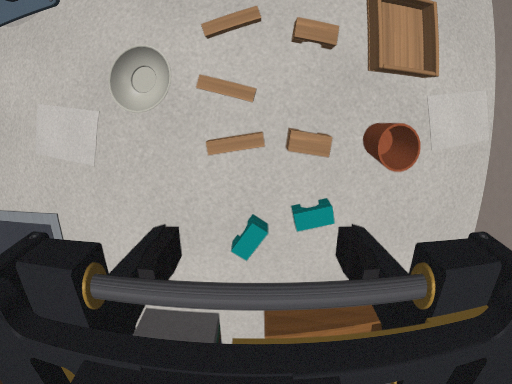

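View pics/scene1.png

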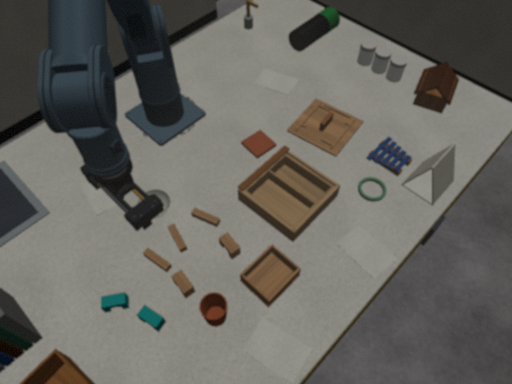

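The picture shows all five parts clearly: beams at (231,21), (226,88) and (235,143), bridges at (315,32) and (308,143). I'll start with the nearest beam, (235,143).

Run:
```python
from h import *
delta([.4449,-.3886,.034],-81.2)
```

```text
turn(now axes) [-7.000e-02 -8.000e-02  8.136e+01] | slide cm before-turn axes [ 0.88 -3.72 32.02] | after-turn axes [-3.54 -1.48 32.02]
```

{"method": "apply_moves", "body": {"series": [{"slide": [0,0,1.5],"turn": [0,0,9]},{"slide": [0,0,2.5],"turn": [0,0,9]},{"slide": [0,0,2.5],"turn": [0,0,9]},{"slide": [0,0,2.5],"turn": [0,0,9]},{"slide": [0,0,2.5],"turn": [0,0,9]},{"slide": [0,0,2.5],"turn": [0,0,9]},{"slide": [0,0,2.5],"turn": [0,0,9]},{"slide": [0,0,2.5],"turn": [0,0,9]},{"slide": [0,0,2.5],"turn": [0,0,9.4]},{"slide": [-1.77,-0.74,2],"turn": [0,0,0]},{"slide": [-1.77,-0.74,2],"turn": [0,0,0]},{"slide": [0,0,0],"turn": [0,0,0]},{"slide": [0,0,0],"turn": [0,0,0]}], "gripper": 0.3}}

```text
time_s: 3.42
tcp_pos: [0.4457, -0.3902, 0.1005]
tool_rot: [0.997, 0.076, 0.001, 0.0]
wrist_force: [0.2, 0.9, 0.5]
gripper_width: 0.65
```

Run:
```python
from h import *
stat()
delta([.4449,-.3886,.034],-81.2)
```

```text
t 3.42 tcp [ 0.4457 -0.3902  0.1005] yaw -81.29 tilt z [ 0.002 -0.    -1.   ] F [0.2 0.9 0.5] M [ 0.02  0.05 -0.02] w 57.2 q [ 0.39  0.68  0.35  1.82 -0.34  0.7  -0.49]
turn(now axes) [ 0.03 -0.09 -0.09] | slide cm before-turn axes [-0.06 -0.17  6.64] | after-turn axes [-0.05 -0.17  6.65]
```

{"method": "apply_moves", "body": {"series": [{"slide": [-0.05,-0.15,1.6],"turn": [0,0,0]},{"slide": [0,0,2],"turn": [0,0,0]},{"slide": [0,0,2],"turn": [0,0,0]},{"slide": [0,0,1],"turn": [0,0,0]},{"slide": [0,0,0],"turn": [0,0,0]},{"slide": [0,0,0],"turn": [0,0,0]}]}}

```text
time_s: 4.18
tcp_pos: [0.4433, -0.3897, 0.0341]
tool_rot: [0.997, 0.075, 0.0, 0.0]
wrist_force: [-0.0, 0.1, -0.3]
gripper_width: 0.649
```

{"method": "apply_moves", "body": {"series": [{"slide": [0,0,0],"turn": [0,0,0]},{"slide": [0,0,0],"turn": [0,0,0]},{"slide": [0,0,0],"turn": [0,0,0]},{"slide": [0,0,0],"turn": [0,0,0]},{"slide": [0,0,0],"turn": [0,0,0]}], "gripper": -1, "squeeze": 25}}

```text
time_s: 4.8
tcp_pos: [0.4431, -0.3893, 0.0339]
tool_rot: [0.997, 0.075, 0.0, 0.0]
wrist_force: [-1.1, -0.0, 1.1]
gripper_width: 0.251
```

Run:
```python
from h import *
stat()
p=cw(60,-41); print(p); delta([p[0],p[1],.16],1.7)
```

```text
t 4.8 tcp [ 0.4431 -0.3893  0.0339] yaw -81.4 tilt z [ 0. -0. -1.] F [-1.1 -0.   1.1] M [ 0.13  0.1  -0.01] w 22.1 q [ 0.43  0.79  0.3   1.83 -0.39  0.59 -0.45]
[6.30789908e-01 1.98020380e-04]
turn(now axes) [ 1.00e-02 -0.00e+00 -8.31e+01] | slide cm before-turn axes [ 24.38 -35.7  -12.62] | after-turn axes [ 38.38  19.91 -12.61]
```

{"method": "apply_moves", "body": {"series": [{"slide": [0,0,-1.5],"turn": [0,0,0]},{"slide": [0,0,-2],"turn": [0,0,-5]},{"slide": [0,0,-2],"turn": [0,0,-9]},{"slide": [0,0,-2],"turn": [0,0,-10]},{"slide": [0,0,-2],"turn": [0,0,-10]},{"slide": [0,0,-2],"turn": [0,0,-10]},{"slide": [0,0,-1.1],"turn": [0,0,-10]},{"slide": [0,0,0],"turn": [0,0,-10]},{"slide": [0,0,0],"turn": [0,0,-10]},{"slide": [0,0,0],"turn": [0,0,-9.1]},{"slide": [4,2,0],"turn": [0,0,0]},{"slide": [4,2,0],"turn": [0,0,0]},{"slide": [4,2,0],"turn": [0,0,0]},{"slide": [4,2,0],"turn": [0,0,0]},{"slide": [4,2,0],"turn": [0,0,0]},{"slide": [4,2,0],"turn": [0,0,0]},{"slide": [4,2,0],"turn": [0,0,0]},{"slide": [4,2,0],"turn": [0,0,0]},{"slide": [4,2,0],"turn": [0,0,0]},{"slide": [2,1.8,0],"turn": [0,0,0]}]}}

```text
time_s: 7.3
tcp_pos: [0.6303, -0.0005, 0.1607]
tool_rot: [0.695, 0.719, 0.0, 0.0]
wrist_force: [0.4, 0.1, -0.1]
gripper_width: 0.244
```

Run:
```python
from h import *
stat()
st=r.observe(); c=camera('wrist'); save('w2.png',c['frame'])
p=cw(60,-42.5); delta([p[0],p[1],.043],1.7)
```

```text
t 7.3 tcp [ 6.303e-01 -5.000e-04  1.607e-01] yaw 1.87 tilt z [ 0.001  0.001 -1.   ] F [ 0.4  0.1 -0.1] M [-0.07 -0.03 -0.02] w 21.4 q [-0.05  0.62 -0.03  1.67  0.03  0.85 -0.06]
turn(now axes) [ 0.18 -0.14  0.3 ] | slide cm before-turn axes [-0.39 -0.2  11.79] | after-turn axes [-0.36 -0.16 11.79]
```

View pics/w2.png

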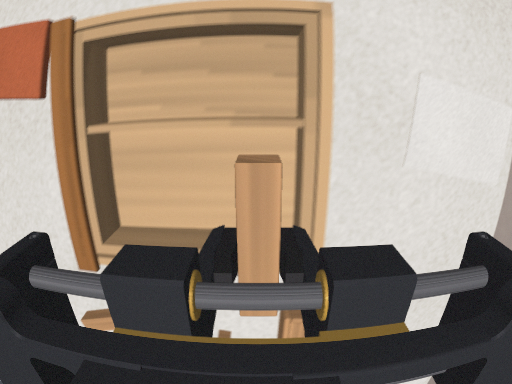

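Run:
```python
from h import *
stat()
p=cw(50,-42.5); delta([p[0],p[1],.043],1.7)
```

```text
t 7.35 tcp [0.6323 0.0024 0.1609] yaw 2.0 tilt z [ 0.003  0.003 -1.   ] F [ 1.1  2.7 -0. ] M [ 0.24 -0.15 -0.03] w 21.8 q [-0.05  0.62 -0.04  1.67  0.02  0.85 -0.06]
turn(now axes) [ 0.18 -0.14  0.3 ] | slide cm before-turn axes [-0.39 -1.2  11.78] | after-turn axes [-0.36 -1.16 11.79]
```

{"method": "apply_moves", "body": {"series": [{"slide": [-0.4,-1.2,0],"turn": [0,0,0]},{"slide": [0,0,2],"turn": [0,0,0]},{"slide": [0,0,2],"turn": [0,0,0]},{"slide": [0,0,1],"turn": [0,0,0]},{"slide": [0,0,0],"turn": [0,0,0]},{"slide": [0,0,0],"turn": [0,0,0]}]}}

```text
time_s: 8.1
tcp_pos: [0.6182, -0.0079, 0.11]
tool_rot: [0.697, 0.718, 0.0, 0.0]
wrist_force: [0.3, 0.7, -0.5]
gripper_width: 0.251
```

Run:
```python
from h import *
stat()
p=cw(50,-42.5); delta([p[0],p[1],.043],1.7)
```

```text
t 8.1 tcp [ 0.6182 -0.0079  0.11  ] yaw 1.7 tilt z [ 0.001  0.    -1.   ] F [ 0.3  0.7 -0.5] M [ 0.01 -0.02 -0.01] w 22.1 q [-0.04  0.68 -0.03  1.72  0.03  0.74 -0.05]
turn(now axes) [ 0.03 -0.   -0.  ] | slide cm before-turn axes [0.62 0.28 6.7 ] | after-turn axes [0.62 0.28 6.7 ]
```

{"method": "apply_moves", "body": {"series": [{"slide": [0.6,0.25,0.7],"turn": [0,0,0]},{"slide": [0,0,1.5],"turn": [0,0,0]},{"slide": [0,0,1.5],"turn": [0,0,0]},{"slide": [0,0,1.5],"turn": [0,0,0]},{"slide": [0,0,1],"turn": [0,0,0]},{"slide": [0,0,0.5],"turn": [0,0,0]},{"slide": [0,0,0],"turn": [0,0,0]},{"slide": [0,0,0],"turn": [0,0,0]}]}}

```text
time_s: 9.1
tcp_pos: [0.6206, -0.0019, 0.0432]
tool_rot: [0.697, 0.717, 0.0, 0.0]
wrist_force: [0.7, 0.5, -0.5]
gripper_width: 0.244
```

Run:
```python
from h import *
stat()
p=cw(50,-42.5); delta([p[0],p[1],.043],1.7)
```

```text
t 9.1 tcp [ 0.6206 -0.0019  0.0432] yaw 1.7 tilt z [ 0.001  0.    -1.   ] F [ 0.7  0.5 -0.5] M [ 0.   -0.03 -0.02] w 21.5 q [-0.05  0.78 -0.03  1.73  0.04  0.63 -0.07]
turn(now axes) [ 0.06  0.   -0.  ] | slide cm before-turn axes [0.03 0.03 0.02] | after-turn axes [0.03 0.03 0.02]
```

{"method": "apply_moves", "body": {"series": [{"slide": [0,0,0],"turn": [0,0,0]},{"slide": [0,0,0],"turn": [0,0,0]},{"slide": [0,0,0],"turn": [0,0,0]},{"slide": [0,0,-1],"turn": [0,0,0]},{"slide": [0,0,-3],"turn": [0,0,0]},{"slide": [0,0,-4],"turn": [0,0,0]},{"slide": [0,0,-4],"turn": [0,0,0]},{"slide": [-2,-1.3,-1],"turn": [0,0,0]},{"slide": [-4,-2.7,0],"turn": [0,0,0]},{"slide": [-4,-2.7,0],"turn": [0,0,0]},{"slide": [-4,-2.7,0],"turn": [0,0,0]},{"slide": [-4,-2.7,0],"turn": [0,0,0]},{"slide": [-4,-2.7,0],"turn": [0,0,0]},{"slide": [-4,-2.7,0],"turn": [0,0,0]},{"slide": [-3.4,-2.3,0],"turn": [0,0,0]}], "gripper": -0.32}}

```text
time_s: 10.98
tcp_pos: [0.4278, -0.3037, 0.1721]
tool_rot: [0.697, 0.717, -0.001, -0.001]
wrist_force: [0.1, -0.6, -0.9]
gripper_width: 0.339
```

{"method": "apply_moves", "body": {"series": [{"slide": [0,0,0.5],"turn": [0,0,-5]},{"slide": [0,0,0.5],"turn": [0,0,-10]},{"slide": [0,0,0.5],"turn": [0,0,-10]},{"slide": [0,0,0.5],"turn": [0,0,-10]},{"slide": [0,0,0.5],"turn": [0,0,-10]},{"slide": [0,0,0.5],"turn": [0,0,-10]},{"slide": [0,0,0.5],"turn": [0,0,-10]},{"slide": [0,0,0.5],"turn": [0,0,-7.6]},{"slide": [0,0,0],"turn": [0,0,0]},{"slide": [0,0,0],"turn": [0,0,0]},{"slide": [0,0,0],"turn": [0,0,0]}], "gripper": 0.3}}

```text
time_s: 12.35
tcp_pos: [0.4308, -0.3017, 0.1328]
tool_rot: [0.137, 0.991, -0.0, 0.0]
wrist_force: [0.4, -0.3, -0.1]
gripper_width: 0.647
```

Run:
```python
from parts import *
stat()
for n in ['scene','side']:
    st=r.observe(); c=camera(n); save(n+'3.png',c['frame']); P=cloud(c,st)
    parts(n,P,c['frame'],zmax=0.05,box=(0.35,.62,-.5,-.12))
delta([.4316,-.3019,.034],74.3)
```

```text
t 12.35 tcp [ 0.4308 -0.3017  0.1328] yaw 74.22 tilt z [-0. -0. -1.] F [ 0.4 -0.3 -0.1] M [ 0.04 -0.04  0.03] w 57.0 q [ 0.76  0.54 -0.3   1.95  0.24  0.69  1.61]
scene [205. 216.] 256 zt 27.1 rect [ 440.  -192.8] [88.2 23.3] 17.9 rgb [102.  83.  64.]
scene [177. 237.] 227 zt 26.3 rect [ 432.  -298.7] [21.8 92.8] 74.5 rgb [110.  89.  69.]
scene [230. 245.] 317 zt 44.0 rect [ 566.2 -211.4] [33.2 65.2] 79.9 rgb [101.  82.  62.]
scene [183. 283.] 334 zt 44.6 rect [ 558.4 -382. ] [31.9 65.3] 81.9 rgb [104.  82.  61.]
scene [155. 316.] 157 zt 43.9 rect [ 570.3 -490.7] [64.6 18.5] 0.2 rgb [34. 90. 86.]
side [295. 218.] 180 zt 41.2 rect [ 580.5 -217.3] [34.  32.1] 78.9 rgb [76. 59. 41.]
side [254. 229.] 242 zt 24.2 rect [ 437.1 -196.4] [89.  25.3] 19.5 rgb [92. 73. 51.]
side [326. 248.] 398 zt 41.5 rect [ 557.7 -384.7] [37.2 65.5] 85.8 rgb [89. 70. 49.]
side [271. 249.] 311 zt 23.6 rect [ 430.8 -303. ] [26.5 89.6] 73.0 rgb [92. 72. 50.]
side [359. 267.] 82 zt 41.5 rect [ 569.4 -492.4] [66.1 15. ] 0.2 rgb [ 31. 102.  98.]
turn(now axes) [-0.02  0.01 -0.04] | slide cm before-turn axes [-0.07 -0.01  9.89] | after-turn axes [-0.07 -0.01  9.89]
```

View pics/scene3.png

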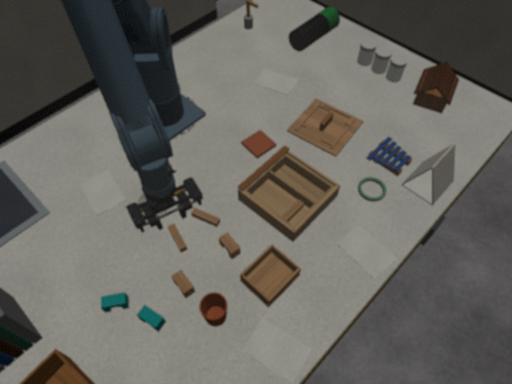

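The first beam lies in the case at (296,211), and the rest haven't moved. Next I'll grip the second beam.

{"method": "apply_moves", "body": {"series": [{"slide": [-0.1,0,2],"turn": [0,0,0]},{"slide": [0,0,3],"turn": [0,0,0]},{"slide": [0,0,2.9],"turn": [0,0,0]},{"slide": [0,0,1.5],"turn": [0,0,0]},{"slide": [0,0,0.5],"turn": [0,0,0]},{"slide": [0,0,0],"turn": [0,0,0]},{"slide": [0,0,0],"turn": [0,0,0]}]}}

```text
time_s: 13.32
tcp_pos: [0.4325, -0.3022, 0.0346]
tool_rot: [0.137, 0.991, -0.0, 0.001]
wrist_force: [-0.4, 0.8, 0.6]
gripper_width: 0.655
```

{"method": "apply_moves", "body": {"series": [{"slide": [0,0,0],"turn": [0,0,0]},{"slide": [0,0,0],"turn": [0,0,0]},{"slide": [0,0,0],"turn": [0,0,0]},{"slide": [0,0,0],"turn": [0,0,0]},{"slide": [0,0,0],"turn": [0,0,0]}], "gripper": -1}}

```text
time_s: 13.95
tcp_pos: [0.4319, -0.3019, 0.0338]
tool_rot: [0.137, 0.991, -0.0, 0.0]
wrist_force: [-0.1, 0.3, 0.6]
gripper_width: 0.243
```

Run:
```python
from h import *
stat()
p=cw(0,-41); delta([p[0],p[1],.16],1.7)
```

```text
t 13.95 tcp [ 0.4319 -0.3019  0.0338] yaw 74.3 tilt z [ 0. -0. -1.] F [-0.1  0.3  0.6] M [0.06 0.01 0.02] w 21.4 q [ 0.7   0.71 -0.23  1.97  0.31  0.5   1.55]
turn(now axes) [-0.   0.  72.6] | slide cm before-turn axes [ -5.25  32.66 -12.62] | after-turn axes [ 29.6   14.77 -12.62]
```

{"method": "apply_moves", "body": {"series": [{"slide": [0,0,-1.5],"turn": [0,0,0]},{"slide": [0,0,-2],"turn": [0,0,5]},{"slide": [0,0,-2],"turn": [0,0,9]},{"slide": [0,0,-2],"turn": [0,0,10]},{"slide": [0,0,-2],"turn": [0,0,10]},{"slide": [0,0,-2],"turn": [0,0,10]},{"slide": [0,0,-1.1],"turn": [0,0,10]},{"slide": [0,0,0],"turn": [0,0,10]},{"slide": [0,0,0],"turn": [0,0,8.6]},{"slide": [3.6,1.8,0],"turn": [0,0,0]},{"slide": [4,2,0],"turn": [0,0,0]},{"slide": [4,2,0],"turn": [0,0,0]},{"slide": [4,2,0],"turn": [0,0,0]},{"slide": [4,2,0],"turn": [0,0,0]},{"slide": [4,2,0],"turn": [0,0,0]},{"slide": [4,2,0],"turn": [0,0,0]},{"slide": [2,1,0],"turn": [0,0,0]},{"slide": [0,0,0],"turn": [0,0,0]},{"slide": [0,0,0],"turn": [0,0,0]},{"slide": [0,0,0],"turn": [0,0,0]}]}}

```text
time_s: 16.45
tcp_pos: [0.5705, -0.0038, 0.1597]
tool_rot: [0.698, 0.717, -0.001, 0.0]
wrist_force: [0.2, 1.0, 0.2]
gripper_width: 0.251
```

Run:
```python
from h import *
stat()
p=cw(0,-41); delta([p[0],p[1],.043],1.7)
st=r.observe(); c=camera('wrist'); save('w4.png',c['frame'])
```

```text
t 16.45 tcp [ 0.5705 -0.0038  0.1597] yaw 1.54 tilt z [-0.001 -0.001 -1.   ] F [0.2 1.  0.2] M [0.03 0.03 0.03] w 22.0 q [-0.07  0.54 -0.    1.83  0.    0.77 -0.05]
turn(now axes) [-0.03  0.05 -0.16] | slide cm before-turn axes [ 0.23  0.04 11.67] | after-turn axes [ 0.22  0.04 11.67]
```

View pics/w4.png

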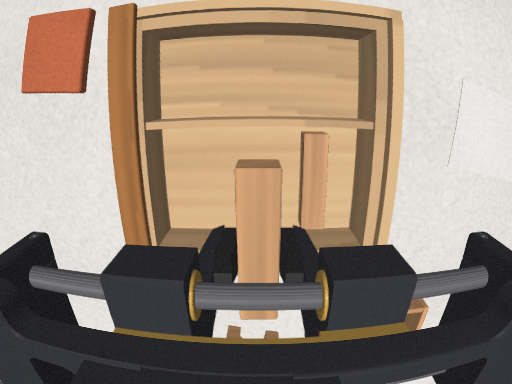

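The first beam lies flat in the wide bay at (313,180), and the held beam is at (258,235). Lowering the second.

{"method": "apply_moves", "body": {"series": [{"slide": [0.2,0.05,1.5],"turn": [0,0,0]},{"slide": [0,0,3],"turn": [0,0,0]},{"slide": [0,0,3],"turn": [0,0,0]},{"slide": [0,0,2],"turn": [0,0,0]},{"slide": [0,0,1.2],"turn": [0,0,0]},{"slide": [0,0,0.6],"turn": [0,0,0]},{"slide": [0,0,0.4],"turn": [0,0,0]},{"slide": [0,0,0],"turn": [0,0,0]},{"slide": [0,0,0],"turn": [0,0,0]}]}}

```text
time_s: 17.62
tcp_pos: [0.5719, 0.0004, 0.0432]
tool_rot: [0.697, 0.718, 0.0, 0.0]
wrist_force: [-0.8, 0.2, -0.1]
gripper_width: 0.244
```

{"method": "apply_moves", "body": {"series": [{"slide": [0,0,0],"turn": [0,0,0]},{"slide": [0,0,0],"turn": [0,0,0]},{"slide": [0,0,0],"turn": [0,0,0]},{"slide": [0,0,-1],"turn": [0,0,0]},{"slide": [0,0,-3],"turn": [0,0,0]},{"slide": [0,0,-4],"turn": [0,0,0]},{"slide": [0,0,-4],"turn": [0,0,0]},{"slide": [0,0,-1],"turn": [0,0,0]}], "gripper": -0.32}}

```text
time_s: 18.62
tcp_pos: [0.5731, 0.0004, 0.1759]
tool_rot: [0.697, 0.717, 0.002, 0.002]
wrist_force: [-1.1, 0.2, -0.9]
gripper_width: 0.342
```

Run:
```python
from parts import *
stat()
for n in ['scene','side']:
    st=r.observe(); c=camera(n); save(n+'5.png',c['frame']); P=cloud(c,st)
    parts(n,P,c['frame'],zmax=0.05,box=(0.35,.62,-.5,-.12))
delta([.4398,-.196,.10],-71.7)
```

```text
t 18.62 tcp [5.731e-01 4.000e-04 1.759e-01] yaw 1.69 tilt z [ 0.005  0.    -1.   ] F [-1.1  0.2 -0.9] M [ 0.01 -0.03 -0.04] w 30.1 q [-0.08  0.51 -0.    1.82  0.    0.8  -0.05]
scene [205. 216.] 254 zt 26.6 rect [ 439.9 -192.4] [90.7 23.4] 18.2 rgb [103.  84.  65.]
scene [230. 245.] 311 zt 44.7 rect [ 566.8 -211.3] [32.4 65.4] 81.0 rgb [101.  81.  62.]
scene [183. 283.] 336 zt 44.4 rect [ 558.4 -382. ] [32.  64.8] 82.0 rgb [103.  82.  61.]
scene [155. 316.] 157 zt 43.6 rect [ 569.6 -493.2] [63.3 17.4] 7.0 rgb [35. 90. 86.]
side [293. 216.] 297 zt 41.6 rect [ 565.6 -214.9] [36.9 65.1] 81.3 rgb [83. 65. 45.]
side [254. 229.] 243 zt 23.7 rect [ 436.8 -196.2] [90.9 24.5] 18.3 rgb [89. 70. 48.]
side [326. 248.] 392 zt 41.6 rect [ 557.2 -385.6] [36.2 64.5] 84.2 rgb [85. 67. 46.]
side [361. 265.] 66 zt 41.0 rect [ 573.1 -492.4] [15.  58.5] 90.0 rgb [ 24. 101.  98.]
turn(now axes) [ 0.11 -0.09 73.4 ] | slide cm before-turn axes [-19.24 -13.82   7.36] | after-turn axes [-18.73  14.49   7.39]
```

{"method": "apply_moves", "body": {"series": [{"slide": [-2,-1.5,0],"turn": [0,0,0]},{"slide": [-4,-3,0],"turn": [0,0,0]},{"slide": [-4,-3,0],"turn": [0,0,0]},{"slide": [-4,-3,0],"turn": [0,0,0]},{"slide": [-4,-2.4,0],"turn": [0,0,0]},{"slide": [-1.2,-0.9,0],"turn": [0,0,0]},{"slide": [0,0,0.5],"turn": [0,0,5]},{"slide": [0,0,1],"turn": [0,0,10]},{"slide": [0,0,1],"turn": [0,0,10]},{"slide": [0,0,1],"turn": [0,0,10]},{"slide": [0,0,1],"turn": [0,0,10]},{"slide": [0,0,1],"turn": [0,0,10]},{"slide": [0,0,1],"turn": [0,0,10]},{"slide": [0,0,0.9],"turn": [0,0,8.4]},{"slide": [0,0,0],"turn": [0,0,0]},{"slide": [0,0,0],"turn": [0,0,0]},{"slide": [0,0,0],"turn": [0,0,0]}], "gripper": 0.3}}

```text
time_s: 20.85
tcp_pos: [0.4393, -0.1957, 0.0989]
tool_rot: [0.987, 0.16, 0.0, 0.0]
wrist_force: [0.5, 0.2, 0.7]
gripper_width: 0.651
```

Run:
```python
from h import *
stat()
delta([.4398,-.196,.034],-71.7)
```

```text
t 20.85 tcp [ 0.4393 -0.1957  0.0989] yaw -71.61 tilt z [ 0.  0. -1.] F [0.5 0.2 0.7] M [-0.01  0.07 -0.02] w 57.3 q [ 0.08  0.54  0.31  2.1  -0.31  0.54 -0.64]
turn(now axes) [ 0.01 -0.02  0.09] | slide cm before-turn axes [0.04 0.05 6.49] | after-turn axes [0.04 0.05 6.49]
```

{"method": "apply_moves", "body": {"series": [{"slide": [0,0,2],"turn": [0,0,0]},{"slide": [0,0,2.5],"turn": [0,0,0]},{"slide": [0,0,1.5],"turn": [0,0,0]},{"slide": [0,0,0.5],"turn": [0,0,0]},{"slide": [0,0,0],"turn": [0,0,0]},{"slide": [0,0,0],"turn": [0,0,0]}]}}

```text
time_s: 21.6
tcp_pos: [0.4397, -0.1958, 0.0343]
tool_rot: [0.987, 0.159, 0.0, 0.0]
wrist_force: [0.0, 0.2, -0.9]
gripper_width: 0.645
```

{"method": "apply_moves", "body": {"series": [{"slide": [0,0,0],"turn": [0,0,0]},{"slide": [0,0,0],"turn": [0,0,0]},{"slide": [0,0,0],"turn": [0,0,0]},{"slide": [0,0,0],"turn": [0,0,0]},{"slide": [0,0,0],"turn": [0,0,0]}], "gripper": -1}}

```text
time_s: 22.22
tcp_pos: [0.4393, -0.1956, 0.0338]
tool_rot: [0.987, 0.159, 0.0, 0.0]
wrist_force: [-0.1, -0.3, 1.3]
gripper_width: 0.246
```

Run:
```python
from h import *
stat()
p=cw(-50,-41); delta([p[0],p[1],.16],1.7)
```

```text
t 22.23 tcp [ 0.4393 -0.1956  0.0338] yaw -71.7 tilt z [ 0. -0. -1.] F [-0.1 -0.3  1.3] M [ 0.09  0.11 -0.  ] w 21.6 q [ 0.14  0.67  0.23  2.1  -0.37  0.41 -0.59]
turn(now axes) [  0.   -0.  -73.4] | slide cm before-turn axes [ 13.79 -15.72 -12.62] | after-turn axes [ 19.     8.72 -12.62]
```

{"method": "apply_moves", "body": {"series": [{"slide": [0,0,-1.5],"turn": [0,0,0]},{"slide": [0,0,-2],"turn": [0,0,-5]},{"slide": [0,0,-2],"turn": [0,0,-9]},{"slide": [0,0,-2],"turn": [0,0,-10]},{"slide": [0,0,-2],"turn": [0,0,-10]},{"slide": [0,0,-2],"turn": [0,0,-10]},{"slide": [0,0,-1.1],"turn": [0,0,-10]},{"slide": [0,0,0],"turn": [0,0,-10]},{"slide": [0,0,0],"turn": [0,0,-9.4]},{"slide": [3,1.5,0],"turn": [0,0,0]},{"slide": [4,2,0],"turn": [0,0,0]},{"slide": [4,2,0],"turn": [0,0,0]},{"slide": [4,1.6,0],"turn": [0,0,0]},{"slide": [3,1.2,0],"turn": [0,0,0]},{"slide": [1,0.4,0],"turn": [0,0,0]},{"slide": [0,0,0],"turn": [0,0,0]},{"slide": [0,0,0],"turn": [0,0,0]},{"slide": [0,0,0],"turn": [0,0,0]}]}}

```text
time_s: 24.48
tcp_pos: [0.5202, -0.0046, 0.1598]
tool_rot: [0.697, 0.717, -0.0, 0.0]
wrist_force: [-0.8, 0.3, 0.0]
gripper_width: 0.245
```

Run:
```python
from h import *
stat()
p=cw(-50,-41); delta([p[0],p[1],.043],1.7)
st=r.observe(); c=camera('wrist'); save('w6.png',c['frame'])
```

```text
t 24.48 tcp [ 0.5202 -0.0046  0.1598] yaw 1.58 tilt z [-0.    -0.001 -1.   ] F [-0.8  0.3  0. ] M [ 0.04 -0.04  0.02] w 21.5 q [-0.06  0.46 -0.03  1.96  0.02  0.72 -0.07]
turn(now axes) [-0.02  0.04 -0.12] | slide cm before-turn axes [ 0.16  0.07 11.68] | after-turn axes [ 0.15  0.07 11.68]
```

View pics/w6.png

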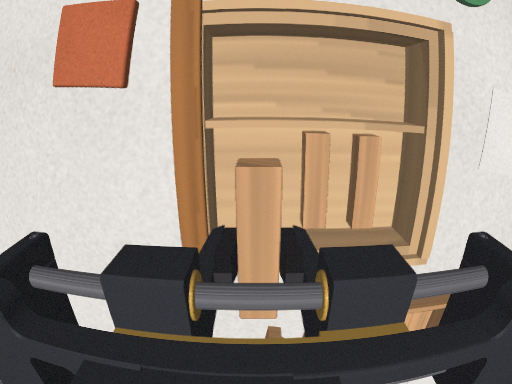

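Two beams lie in the wide bay at (315,180) and (365,180), and the held one lines up beside them. Lowering the third.

{"method": "apply_moves", "body": {"series": [{"slide": [0.15,0.05,1.5],"turn": [0,0,0]},{"slide": [0,0,3],"turn": [0,0,0]},{"slide": [0,0,3],"turn": [0,0,0]},{"slide": [0,0,2],"turn": [0,0,0]},{"slide": [0,0,1.2],"turn": [0,0,0]},{"slide": [0,0,0.6],"turn": [0,0,0]},{"slide": [0,0,0.3],"turn": [0,0,0]},{"slide": [0,0,0],"turn": [0,0,0]},{"slide": [0,0,0],"turn": [0,0,0]}]}}

```text
time_s: 25.65
tcp_pos: [0.5214, -0.0016, 0.0442]
tool_rot: [0.697, 0.718, 0.0, 0.0]
wrist_force: [0.0, -0.9, -0.4]
gripper_width: 0.246
```

{"method": "apply_moves", "body": {"series": [{"slide": [0,0,0],"turn": [0,0,0]},{"slide": [0,0,0],"turn": [0,0,0]},{"slide": [0,0,0],"turn": [0,0,0]},{"slide": [0,0,-1],"turn": [0,0,0]},{"slide": [0,0,-3],"turn": [0,0,0]},{"slide": [0,0,-4],"turn": [0,0,0]},{"slide": [0,0,-4],"turn": [0,0,0]},{"slide": [0,0,-1],"turn": [0,0,0]}], "gripper": -0.32}}

```text
time_s: 26.65
tcp_pos: [0.5225, -0.0016, 0.1767]
tool_rot: [0.697, 0.717, 0.002, 0.002]
wrist_force: [1.1, -0.2, 0.9]
gripper_width: 0.341
```

Run:
```python
from parts import *
stat()
for n in ['scene','side']:
    st=r.observe(); c=camera(n); save(n+'7.png',c['frame']); P=cloud(c,st)
    parts(n,P,c['frame'],zmax=0.05,box=(0.35,.64,-.5,-.12))
delta([.5665,-.2149,.12],82)
```

```text
t 26.65 tcp [ 0.5225 -0.0016  0.1767] yaw 1.69 tilt z [ 0.005  0.    -1.   ] F [ 1.1 -0.2  0.9] M [-0.01 -0.   -0.04] w 30.0 q [-0.06  0.44 -0.03  1.95  0.02  0.75 -0.07]
scene [230. 244.] 311 zt 44.6 rect [ 567.1 -211.9] [32.3 65.9] 81.3 rgb [100.  81.  62.]
scene [183. 283.] 335 zt 43.8 rect [ 558.5 -381.9] [32.3 63.6] 81.8 rgb [103.  82.  61.]
scene [155. 316.] 159 zt 43.9 rect [ 571.1 -490.5] [18.6 64.4] 89.7 rgb [34. 89. 86.]
side [293. 216.] 298 zt 41.4 rect [ 563.9 -215.4] [36.  64.3] 82.5 rgb [83. 65. 45.]
side [326. 248.] 396 zt 41.4 rect [ 557.3 -385.2] [34.  63.5] 82.7 rgb [85. 67. 46.]
side [360. 265.] 65 zt 41.2 rect [ 570.1 -496.4] [61.2 13.9] 11.3 rgb [ 25. 101.  97.]
turn(now axes) [  0.11   0.09 -80.3 ] | slide cm before-turn axes [-21.46   3.84   5.49] | after-turn axes [ -7.42 -20.5    5.49]
```

View pics/side7.png

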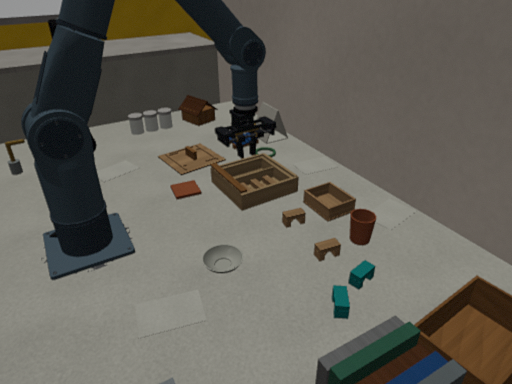

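{"method": "apply_moves", "body": {"series": [{"slide": [-2,0.3,0],"turn": [0,0,0]},{"slide": [-4,0.7,0],"turn": [0,0,0]},{"slide": [-4,0.7,0],"turn": [0,0,0]},{"slide": [-4,0.7,0],"turn": [0,0,0]},{"slide": [-4,0.7,0],"turn": [0,0,0]},{"slide": [-3.5,0.7,0],"turn": [0,0,0]},{"slide": [0,0,0.5],"turn": [0,0,-5]},{"slide": [0,0,1],"turn": [0,0,-10]},{"slide": [0,0,1],"turn": [0,0,-10]},{"slide": [0,0,1],"turn": [0,0,-10]},{"slide": [0,0,1],"turn": [0,0,-10]},{"slide": [0,0,1],"turn": [0,0,-10]},{"slide": [0,0,0],"turn": [0,0,-10]},{"slide": [0,0,0],"turn": [0,0,-10]},{"slide": [0,0,0],"turn": [0,0,-5.3]},{"slide": [0,0,0],"turn": [0,0,0]},{"slide": [0,0,0],"turn": [0,0,0]},{"slide": [0,0,0],"turn": [0,0,0]}], "gripper": 0.5}}

```text
time_s: 29.0
tcp_pos: [0.5653, -0.2152, 0.1184]
tool_rot: [0.07, 0.998, 0.0, -0.0]
wrist_force: [0.4, -0.5, 0.5]
gripper_width: 0.749
```

Run:
```python
from h import *
stat()
delta([.5665,-.2146,.045],82)
```

```text
t 29.0 tcp [ 0.5653 -0.2152  0.1184] yaw 81.95 tilt z [-0.001  0.    -1.   ] F [ 0.4 -0.5  0.5] M [ 0.06 -0.06  0.  ] w 65.9 q [ 0.53  0.67 -0.33  1.74  0.29  0.78  1.48]
turn(now axes) [ 0.   -0.03 -0.05] | slide cm before-turn axes [-0.12  0.08  7.34] | after-turn axes [-0.12  0.08  7.34]
```

{"method": "apply_moves", "body": {"series": [{"slide": [-0.1,0.1,2],"turn": [0,0,0]},{"slide": [0,0,2.5],"turn": [0,0,0]},{"slide": [0,0,2],"turn": [0,0,0]},{"slide": [0,0,0.8],"turn": [0,0,0]},{"slide": [0,0,0],"turn": [0,0,0]},{"slide": [0,0,0],"turn": [0,0,0]},{"slide": [0,0,0],"turn": [0,0,0]}]}}

```text
time_s: 29.88
tcp_pos: [0.5671, -0.2147, 0.0465]
tool_rot: [0.07, 0.998, -0.0, 0.001]
wrist_force: [-0.4, 0.0, -0.9]
gripper_width: 0.75
```

{"method": "apply_moves", "body": {"series": [{"slide": [0,0,0],"turn": [0,0,0]},{"slide": [0,0,0],"turn": [0,0,0]},{"slide": [0,0,0],"turn": [0,0,0]},{"slide": [0,0,0],"turn": [0,0,0]},{"slide": [0,0,0],"turn": [0,0,0]}], "gripper": -1}}

```text
time_s: 30.5
tcp_pos: [0.5666, -0.2145, 0.0457]
tool_rot: [0.07, 0.998, -0.0, 0.0]
wrist_force: [-1.1, 0.5, 0.3]
gripper_width: 0.354
```

Run:
```python
from h import *
stat()
p=cw(45,56); delta([p[0],p[1],.17],1.7)
```

```text
t 30.5 tcp [ 0.5666 -0.2145  0.0457] yaw 82.0 tilt z [ 0. -0. -1.] F [-1.1  0.5  0.3] M [ 0.06 -0.03  0.02] w 31.2 q [ 0.5   0.78 -0.29  1.75  0.34  0.65  1.45]
turn(now axes) [ 0.   0.  80.3] | slide cm before-turn axes [ -0.26  31.46 -12.43] | after-turn axes [ 30.97   5.56 -12.43]
```

{"method": "apply_moves", "body": {"series": [{"slide": [0,0,-1.5],"turn": [0,0,0]},{"slide": [0,0,-2],"turn": [0,0,5]},{"slide": [0,0,-2],"turn": [0,0,9]},{"slide": [0,0,-2],"turn": [0,0,10]},{"slide": [0,0,-2],"turn": [0,0,10]},{"slide": [0,0,-2],"turn": [0,0,10]},{"slide": [0,0,-0.9],"turn": [0,0,10]},{"slide": [0,0,0],"turn": [0,0,10]},{"slide": [0,0,0],"turn": [0,0,10]},{"slide": [0,0,0],"turn": [0,0,6.3]},{"slide": [3,0.6,0],"turn": [0,0,0]},{"slide": [4,0.7,0],"turn": [0,0,0]},{"slide": [4,0.7,0],"turn": [0,0,0]},{"slide": [4,0.7,0],"turn": [0,0,0]},{"slide": [4,0.7,0],"turn": [0,0,0]},{"slide": [4,0.7,0],"turn": [0,0,0]},{"slide": [4,0.7,0],"turn": [0,0,0]},{"slide": [3,0.6,0],"turn": [0,0,0]},{"slide": [1,0.2,0],"turn": [0,0,0]},{"slide": [0,0,0],"turn": [0,0,0]}]}}

```text
time_s: 33.0
tcp_pos: [0.6133, 0.0968, 0.1701]
tool_rot: [0.696, 0.718, 0.0, 0.0]
wrist_force: [-0.0, -0.8, 0.1]
gripper_width: 0.359
```

{"method": "apply_moves", "body": {"series": [{"slide": [0,0,0],"turn": [0,0,0]},{"slide": [0,0,0],"turn": [0,0,0]}]}}

```text
time_s: 33.25
tcp_pos: [0.6133, 0.0953, 0.1698]
tool_rot: [0.697, 0.717, -0.0, 0.0]
wrist_force: [0.1, 0.5, -0.2]
gripper_width: 0.363
```

Run:
```python
from h import *
stat()
p=cw(45,56); delta([p[0],p[1],.054],1.7)
st=r.observe(); c=camera('wrist'); save('w8.png',c['frame'])
```

```text
t 33.25 tcp [0.6133 0.0953 0.1698] yaw 1.58 tilt z [-0.    -0.001 -1.   ] F [ 0.1  0.5 -0.2] M [0.   0.04 0.03] w 31.9 q [-0.22  0.6  -0.02  1.69  0.01  0.85 -0.21]
turn(now axes) [-0.01  0.04 -0.12] | slide cm before-turn axes [ 0.15 -0.03 11.58] | after-turn axes [ 0.14 -0.04 11.58]
```

View pics/w8.png

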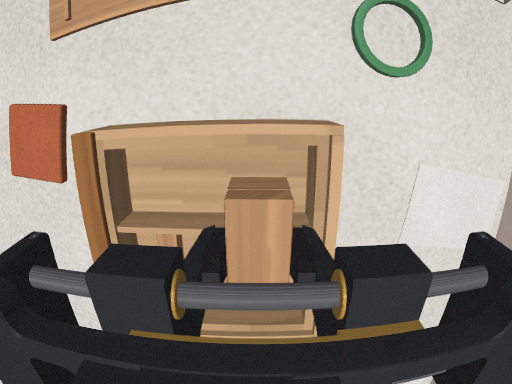

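{"method": "apply_moves", "body": {"series": [{"slide": [0.15,0,1.5],"turn": [0,0,0]},{"slide": [0,0,3],"turn": [0,0,0]},{"slide": [0,0,2],"turn": [0,0,0]},{"slide": [0,0,1],"turn": [0,0,0]},{"slide": [0,0,0],"turn": [0,0,0]},{"slide": [0,0,0],"turn": [0,0,0]}]}}

```text
time_s: 34.05
tcp_pos: [0.6139, 0.0986, 0.0955]
tool_rot: [0.697, 0.718, 0.001, 0.0]
wrist_force: [0.0, -0.6, -0.5]
gripper_width: 0.36
```

{"method": "apply_moves", "body": {"series": [{"slide": [0,0,1],"turn": [0,0,0]},{"slide": [0,0,1.2],"turn": [0,0,0]},{"slide": [0,0,1],"turn": [0,0,0]},{"slide": [0,0,0.5],"turn": [0,0,0]},{"slide": [0,0,0.4],"turn": [0,0,0]},{"slide": [0,0,0],"turn": [0,0,0]},{"slide": [0,0,0],"turn": [0,0,0]}]}}

```text
time_s: 34.92
tcp_pos: [0.6135, 0.0986, 0.054]
tool_rot: [0.697, 0.718, 0.0, 0.0]
wrist_force: [1.1, 0.8, -1.0]
gripper_width: 0.361
```

Run:
```python
from h import *
stat()
p=cw(45,56); delta([p[0],p[1],.054],1.7)
```

```text
t 34.92 tcp [0.6135 0.0986 0.054 ] yaw 1.7 tilt z [ 0.001  0.    -1.   ] F [ 1.1  0.8 -1. ] M [0.02 0.04 0.05] w 31.8 q [-0.22  0.77 -0.02  1.72  0.02  0.65 -0.22]
turn(now axes) [ 0.03 -0.    0.  ] | slide cm before-turn axes [-0.18 -0.06 -0.  ] | after-turn axes [-0.18 -0.06 -0.  ]
```

{"method": "apply_moves", "body": {"series": [{"slide": [-0.15,0,0.1],"turn": [0,0,0]},{"slide": [0,0,0],"turn": [0,0,0]}]}}

```text
time_s: 35.17
tcp_pos: [0.6134, 0.0967, 0.0528]
tool_rot: [0.697, 0.717, -0.0, 0.0]
wrist_force: [-0.1, 0.0, -0.4]
gripper_width: 0.364
```

{"method": "apply_moves", "body": {"series": [{"slide": [0,0,0],"turn": [0,0,0]},{"slide": [0,0,0],"turn": [0,0,0]},{"slide": [0,0,0],"turn": [0,0,0]},{"slide": [0,0,-1],"turn": [0,0,0]},{"slide": [0,0,-3],"turn": [0,0,0]},{"slide": [0,0,-4],"turn": [0,0,0]},{"slide": [0,0,-4],"turn": [0,0,0]},{"slide": [0,0,-1],"turn": [0,0,0]}], "gripper": -0.1}}

```text
time_s: 36.17
tcp_pos: [0.615, 0.0973, 0.1862]
tool_rot: [0.697, 0.717, 0.002, 0.002]
wrist_force: [0.0, -0.1, -0.8]
gripper_width: 0.452
```

Run:
```python
from parts import *
stat()
for n in ['scene','side']:
    st=r.observe(); c=camera(n); save(n+'9.png',c['frame']); P=cloud(c,st)
    parts(n,P,c['frame'],zmax=0.05,box=(0.35,.64,-.48,-.12))
delta([.5584,-.3854,.12],82)
```

```text
t 36.17 tcp [0.615  0.0973 0.1862] yaw 1.69 tilt z [ 0.005  0.001 -1.   ] F [ 0.  -0.1 -0.8] M [ 0.01 -0.05 -0.  ] w 39.7 q [-0.22  0.57 -0.02  1.68  0.01  0.88 -0.21]
scene [183. 283.] 336 zt 43.9 rect [ 558.5 -381.8] [31.9 63.7] 82.5 rgb [102.  81.  61.]
side [326. 248.] 393 zt 41.3 rect [ 558.  -385.7] [36.1 66.6] 83.0 rgb [85. 66. 46.]
turn(now axes) [ 1.30e-01  7.00e-02 -8.03e+01] | slide cm before-turn axes [-48.07  -7.     6.37] | after-turn axes [ -1.22 -48.56   6.41]
```

{"method": "apply_moves", "body": {"series": [{"slide": [-2,-0.3,0],"turn": [0,0,0]},{"slide": [-4,-0.6,0],"turn": [0,0,0]},{"slide": [-4.5,-0.7,0],"turn": [0,0,0]},{"slide": [-4.5,-0.7,0],"turn": [0,0,0]},{"slide": [-4.5,-0.7,0],"turn": [0,0,0]},{"slide": [-4.5,-0.7,0],"turn": [0,0,0]},{"slide": [-4.5,-0.7,0],"turn": [0,0,0]},{"slide": [-4.5,-0.7,0],"turn": [0,0,0]},{"slide": [-4.5,-0.6,0],"turn": [0,0,0]},{"slide": [-4.5,-0.6,0],"turn": [0,0,0]},{"slide": [-4,-0.6,0],"turn": [0,0,0]},{"slide": [-2,-0.1,0],"turn": [0,0,0]}], "gripper": 0.5}}

```text
time_s: 37.78
tcp_pos: [0.5545, -0.3885, 0.181]
tool_rot: [0.698, 0.716, -0.001, -0.001]
wrist_force: [-0.0, 0.1, -0.2]
gripper_width: 0.751
```

{"method": "apply_moves", "body": {"series": [{"slide": [0,0,0.5],"turn": [0,0,-5]},{"slide": [0,0,1],"turn": [0,0,-10]},{"slide": [0,0,1],"turn": [0,0,-10]},{"slide": [0,0,1],"turn": [0,0,-10]},{"slide": [0,0,1],"turn": [0,0,-10]},{"slide": [0,0,1],"turn": [0,0,-10]},{"slide": [0,0,0.8],"turn": [0,0,-10]},{"slide": [0,0,0],"turn": [0,0,-10]},{"slide": [0,0,0],"turn": [0,0,-5.3]},{"slide": [0,0,0],"turn": [0,0,0]},{"slide": [0,0,0],"turn": [0,0,0]},{"slide": [0,0,0],"turn": [0,0,0]}]}}

```text
time_s: 39.28
tcp_pos: [0.5576, -0.3846, 0.1196]
tool_rot: [0.07, 0.998, 0.0, -0.0]
wrist_force: [-0.2, -0.7, 1.1]
gripper_width: 0.75
```

Run:
```python
from h import *
stat()
delta([.5584,-.3852,.045],82)
```

```text
t 39.27 tcp [ 0.5576 -0.3846  0.1196] yaw 81.96 tilt z [-0.  0. -1.] F [-0.2 -0.7  1.1] M [ 0.08 -0.02  0.01] w 66.0 q [ 0.73  0.77 -0.3   1.54  0.27  0.88  1.77]
turn(now axes) [ 0.   -0.02 -0.04] | slide cm before-turn axes [-0.09 -0.05  7.46] | after-turn axes [-0.09 -0.05  7.46]
```

{"method": "apply_moves", "body": {"series": [{"slide": [-0.05,0,2],"turn": [0,0,0]},{"slide": [0,0,2.5],"turn": [0,0,0]},{"slide": [0,0,2],"turn": [0,0,0]},{"slide": [0,0,0.9],"turn": [0,0,0]},{"slide": [0,0,0],"turn": [0,0,0]},{"slide": [0,0,0],"turn": [0,0,0]},{"slide": [0,0,0],"turn": [0,0,0]}]}}

```text
time_s: 40.15
tcp_pos: [0.5586, -0.3853, 0.0467]
tool_rot: [0.07, 0.998, -0.0, 0.001]
wrist_force: [-0.2, -0.1, 0.4]
gripper_width: 0.751
```

{"method": "apply_moves", "body": {"series": [{"slide": [0,0,0],"turn": [0,0,0]},{"slide": [0,0,0],"turn": [0,0,0]},{"slide": [0,0,0],"turn": [0,0,0]},{"slide": [0,0,0],"turn": [0,0,0]},{"slide": [0,0,0],"turn": [0,0,0]}], "gripper": -1}}

```text
time_s: 40.78
tcp_pos: [0.5581, -0.3849, 0.0458]
tool_rot: [0.07, 0.998, -0.0, -0.0]
wrist_force: [-0.2, 0.3, 0.8]
gripper_width: 0.359
```

Run:
```python
from h import *
stat()
p=cw(-40,56); delta([p[0],p[1],.17],1.7)
```

```text
t 40.77 tcp [ 0.5581 -0.3849  0.0458] yaw 82.0 tilt z [-0. -0. -1.] F [-0.2  0.3  0.8] M [ 0.12 -0.05  0.01] w 31.6 q [ 0.72  0.87 -0.27  1.55  0.3   0.77  1.75]
turn(now axes) [-0.  -0.  80.3] | slide cm before-turn axes [  9.65  47.02 -12.43] | after-turn axes [ 47.98  -1.59 -12.42]
```

{"method": "apply_moves", "body": {"series": [{"slide": [0,0,-1.5],"turn": [0,0,0]},{"slide": [0,0,-2],"turn": [0,0,5]},{"slide": [0,0,-2],"turn": [0,0,9]},{"slide": [0,0,-2],"turn": [0,0,10]},{"slide": [0,0,-2],"turn": [0,0,10]},{"slide": [0,0,-2],"turn": [0,0,10]},{"slide": [0,0,-0.9],"turn": [0,0,10]},{"slide": [0,0,0],"turn": [0,0,10]},{"slide": [0,0,0],"turn": [0,0,10]},{"slide": [0,0,0],"turn": [0,0,6.3]}]}}

```text
time_s: 42.02
tcp_pos: [0.5585, -0.3847, 0.1709]
tool_rot: [0.698, 0.716, 0.0, 0.0]
wrist_force: [0.3, -0.6, -0.6]
gripper_width: 0.359
```

{"method": "apply_moves", "body": {"series": [{"slide": [2,-0.1,0],"turn": [0,0,0]},{"slide": [4,-0.1,0],"turn": [0,0,0]},{"slide": [4,-0.1,0],"turn": [0,0,0]},{"slide": [4,-0.1,0],"turn": [0,0,0]},{"slide": [4,-0.1,0],"turn": [0,0,0]},{"slide": [4,-0.1,0],"turn": [0,0,0]},{"slide": [4,-0.1,0],"turn": [0,0,0]},{"slide": [4,-0.1,0],"turn": [0,0,0]},{"slide": [4,-0.2,0],"turn": [0,0,0]},{"slide": [4,-0.2,0],"turn": [0,0,0]},{"slide": [4,-0.2,0],"turn": [0,0,0]},{"slide": [4,-0.2,0],"turn": [0,0,0]},{"slide": [2,0,0],"turn": [0,0,0]},{"slide": [0,0,0],"turn": [0,0,0]},{"slide": [0,0,0],"turn": [0,0,0]},{"slide": [0,0,0],"turn": [0,0,0]},{"slide": [0,0,0],"turn": [0,0,0]}]}}

```text
time_s: 44.15
tcp_pos: [0.5279, 0.0935, 0.1697]
tool_rot: [0.697, 0.717, -0.0, 0.0]
wrist_force: [0.5, -0.5, 0.0]
gripper_width: 0.36
```

Run:
```python
from h import *
stat()
p=cw(-40,56); delta([p[0],p[1],.053],1.7)
st=r.observe(); c=camera('wrist'); save('w10.png',c['frame'])
```

```text
t 44.15 tcp [0.5279 0.0935 0.1697] yaw 1.63 tilt z [-0. -0. -1.] F [ 0.5 -0.5  0. ] M [0.03 0.01 0.03] w 31.7 q [-0.24  0.47 -0.02  1.92  0.01  0.75 -0.24]
turn(now axes) [-0.    0.02 -0.07] | slide cm before-turn axes [8.000e-02 1.000e-02 1.167e+01] | after-turn axes [7.000e-02 1.000e-02 1.167e+01]
```

View pics/w10.png

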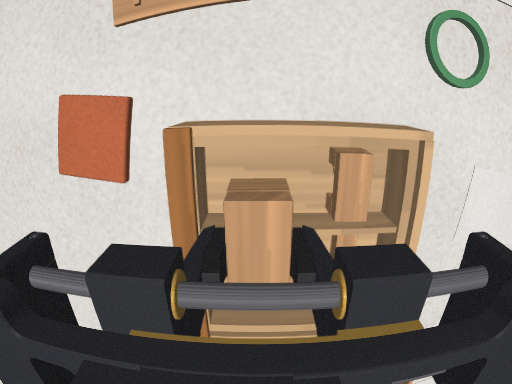

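The first bridge is in the narrow bay at (350,185). Lowering the second.

{"method": "apply_moves", "body": {"series": [{"slide": [0.05,0,1.5],"turn": [0,0,0]},{"slide": [0,0,3],"turn": [0,0,0]},{"slide": [0,0,2],"turn": [0,0,0]},{"slide": [0,0,1],"turn": [0,0,0]},{"slide": [0,0,0],"turn": [0,0,0]},{"slide": [0,0,0],"turn": [0,0,0]},{"slide": [0,0,1],"turn": [0,0,0]},{"slide": [0,0,1.2],"turn": [0,0,0]},{"slide": [0,0,1],"turn": [0,0,0]},{"slide": [0,0,0.5],"turn": [0,0,0]},{"slide": [0,0,0.4],"turn": [0,0,0]},{"slide": [0,0,0],"turn": [0,0,0]},{"slide": [0,0,0],"turn": [0,0,0]}]}}

```text
time_s: 45.82
tcp_pos: [0.5281, 0.095, 0.054]
tool_rot: [0.697, 0.718, 0.0, 0.0]
wrist_force: [-0.2, -1.0, -0.8]
gripper_width: 0.359
```

{"method": "apply_moves", "body": {"series": [{"slide": [0,0,0],"turn": [0,0,0]},{"slide": [0,0,0],"turn": [0,0,0]},{"slide": [0,0,0],"turn": [0,0,0]},{"slide": [0,0,-1],"turn": [0,0,0]},{"slide": [0,0,-3],"turn": [0,0,0]},{"slide": [0,0,-4],"turn": [0,0,0]},{"slide": [0,0,-4],"turn": [0,0,0]},{"slide": [0,0,-3],"turn": [0,0,0]},{"slide": [2,-2,0],"turn": [0,0,0]},{"slide": [3,-2,0],"turn": [0,0,0]}], "gripper": -0.1}}

```text
time_s: 47.08
tcp_pos: [0.4863, 0.1434, 0.2049]
tool_rot: [0.697, 0.717, 0.001, 0.001]
wrist_force: [0.0, 0.1, -0.3]
gripper_width: 0.455
```

Run:
```python
from parts import *
stat()
for n in ['scene','side','wrist']:
    st=r.observe(); c=camera(n); save(n+'11.png',c['frame']); P=cloud(c,st); np.savez('pics/'+n+'11.npz',P=P,F=c['frame'])
    # board
    box=(P[...,0]>.3)&(P[...,0]<.62)&(P[...,1]>.2)&(P[...,1]<.52)
    if n=='scene' : off=np.array([0.0,-.002,-.003])
    else: off=0
    Q=P+off
    bt=Q[box&(Q[...,2]>.035)&(Q[...,2]<.06)]
    pn=Q[box&(Q[...,2]>.004)&(Q[...,2]<.03)]
    for k,q in (('batten',bt),('panel',pn)):
        if len(q)>10: print(n,k,len(q),cv2.minAreaRect((q[:,:2]*1000).astype(np.float32)),np.percentile(q[:,2],[5,50,95]).round(4))
```

```text
t 47.08 tcp [0.4863 0.1434 0.2049] yaw 1.57 tilt z [ 0.002  0.    -1.   ] F [ 0.   0.1 -0.3] M [ 0.05 -0.01  0.01] w 40.0 q [-0.34  0.37 -0.04  1.96  0.02  0.8  -0.37]
scene batten 43 ((466.8892822265625, 365.5340881347656), (13.238879203796387, 72.3196792602539), 15.13782024383545) [0.0355 0.0433 0.0477]
scene panel 1653 ((465.41522216796875, 357.304443359375), (316.5520935058594, 308.2384338378906), 89.72936248779297) [0.0044 0.008  0.0149]
side batten 56 ((460.04400634765625, 362.60986328125), (18.3668212890625, 75.3029556274414), 8.14675521850586) [0.0357 0.0449 0.0486]
side panel 1079 ((443.47222900390625, 365.0676574707031), (302.22235107421875, 274.33251953125), 86.547607421875) [0.0052 0.0088 0.0161]
wrist panel 11846 ((470.10443115234375, 307.5757751464844), (203.51541137695312, 89.4587631225586), 7.1197896003723145) [0.007  0.0084 0.014 ]
```

View pics/scene11.png

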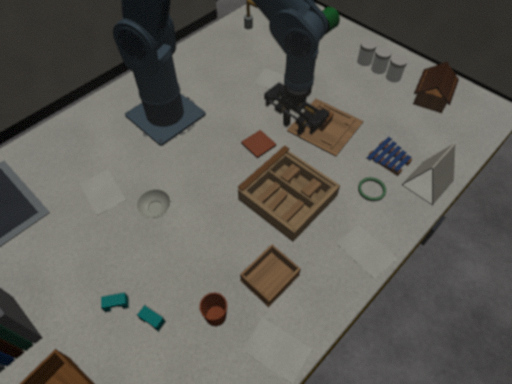

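View pics/wrist11.png

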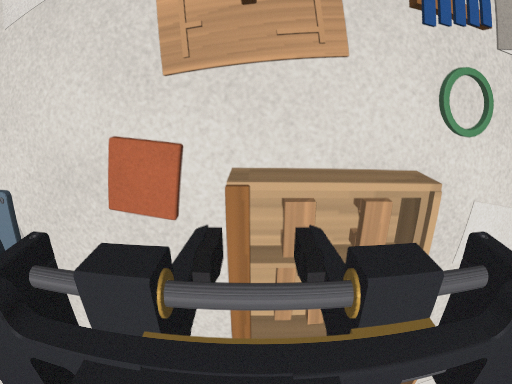

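All five parts are in their bays. Next I'll look at the board from above.

{"method": "apply_moves", "body": {"series": [{"slide": [2,-0.5,-1],"turn": [0,0,0]},{"slide": [4,-0.5,-1],"turn": [0,0,0]},{"slide": [4,-0.5,-1],"turn": [0,0,0]},{"slide": [2,-0.3,-1],"turn": [0,0,-3]},{"slide": [0,0,-1],"turn": [0,0,-3.5]},{"slide": [0,0,0],"turn": [0,0,0]},{"slide": [0,0,0],"turn": [0,0,0]},{"slide": [0,0,0],"turn": [0,0,0]}], "gripper": 0.1}}

```text
time_s: 48.22
tcp_pos: [0.4649, 0.2623, 0.2533]
tool_rot: [0.655, 0.755, -0.0, 0.0]
wrist_force: [0.7, 0.1, 0.0]
gripper_width: 0.547
```

Run:
```python
from parts import *
stat()
for n in ['wrist']:
    st=r.observe(); c=camera(n); save(n+'12.png',c['frame']); P=cloud(c,st); np.savez('pics/'+n+'12.npz',P=P,F=c['frame'])
    box=(P[...,0]>.3)&(P[...,0]<.62)&(P[...,1]>.24)&(P[...,1]<.52)
    bt=P[box&(P[...,2]>.042)&(P[...,2]<.05)]
    pn=P[box&(P[...,2]>.005)&(P[...,2]<.03)]
    for k,q in (('batten',bt),('panel',pn)):
        if len(q)>10: print(n,k,len(q),cv2.minAreaRect((q[:,:2]*1000).astype(np.float32)),np.percentile(q[:,2],[5,50,95]).round(4), q[:,1].min(),q[:,1].max())
stat()
```

```text
t 48.23 tcp [0.4649 0.2623 0.2533] yaw 8.12 tilt z [-0.001 -0.001 -1.   ] F [0.7 0.1 0. ] M [-0.02  0.01  0.02] w 48.1 q [-0.52  0.36 -0.1   1.85  0.04  0.94 -0.5 ]
wrist batten 905 ((462.43212890625, 364.0811462402344), (16.33102798461914, 68.48361206054688), 8.664536476135254) [0.0447 0.0462 0.0475] 0.329127250965997 0.3990366442681473
wrist panel 24272 ((462.34515380859375, 364.1402282714844), (204.3890380859375, 200.02017211914062), 8.123531341552734) [0.007  0.0084 0.0142] 0.25124878419338303 0.4769678174213464
t 48.27 tcp [0.4648 0.2625 0.2533] yaw 8.15 tilt z [-0.001 -0.001 -1.   ] F [ 0.3  0.1 -0.6] M [-0.05 -0.01 -0.01] w 48.4 q [-0.52  0.36 -0.1   1.85  0.04  0.94 -0.5 ]
```

View pics/wrist12.png

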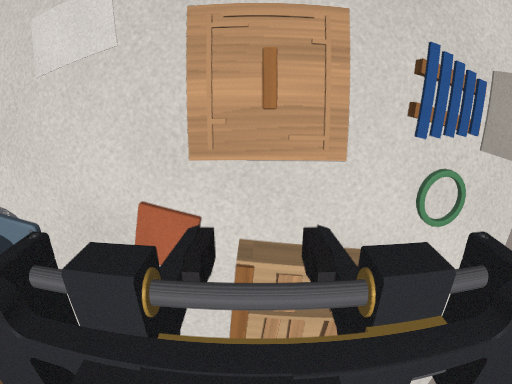

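Run:
```python
from h import *
delta([.4624,.3641,.038],8.15)
```

```text
turn(now axes) [-0.04  0.03 -0.  ] | slide cm before-turn axes [10.1   1.22 21.53] | after-turn axes [10.09  1.21 21.53]
```

{"method": "apply_moves", "body": {"series": [{"slide": [2,0.3,1],"turn": [0,0,0]},{"slide": [3,0.4,3],"turn": [0,0,0]},{"slide": [3,0.4,3],"turn": [0,0,0]},{"slide": [2.1,0.1,3],"turn": [0,0,0]},{"slide": [0,0,2],"turn": [0,0,0]},{"slide": [0,0,2],"turn": [0,0,0]},{"slide": [0,0,0],"turn": [0,0,0]},{"slide": [0,0,0],"turn": [0,0,0]},{"slide": [0,0,0],"turn": [0,0,0]}]}}

```text
time_s: 49.4
tcp_pos: [0.4629, 0.3651, 0.1147]
tool_rot: [0.655, 0.756, 0.001, 0.0]
wrist_force: [-0.6, -0.3, 0.1]
gripper_width: 0.548
```

Run:
```python
from h import *
delta([.4624,.3641,.038],8.15)
```

```text
turn(now axes) [ 0.09 -0.06  0.03] | slide cm before-turn axes [-0.1  -0.07  7.67] | after-turn axes [-0.1  -0.06  7.67]
```

{"method": "apply_moves", "body": {"series": [{"slide": [-0.1,-0.1,2],"turn": [0,0,0]},{"slide": [0,0,2],"turn": [0,0,0]},{"slide": [0,0,2],"turn": [0,0,0]},{"slide": [0,0,1],"turn": [0,0,0]},{"slide": [0,0,0.5],"turn": [0,0,0]},{"slide": [0,0,0.2],"turn": [0,0,0]},{"slide": [0,0,0],"turn": [0,0,0]},{"slide": [0,0,0],"turn": [0,0,0]}]}}

```text
time_s: 50.4
tcp_pos: [0.4617, 0.3639, 0.0372]
tool_rot: [0.655, 0.756, 0.0, 0.0]
wrist_force: [-0.1, -0.2, 0.2]
gripper_width: 0.551
```

{"method": "apply_moves", "body": {"series": [{"slide": [0,0,0],"turn": [0,0,0]},{"slide": [0,0,0],"turn": [0,0,0]},{"slide": [0,0,0],"turn": [0,0,0]},{"slide": [0,0,0],"turn": [0,0,0]},{"slide": [0,0,0],"turn": [0,0,0]}], "gripper": -1, "squeeze": 40}}

```text
time_s: 51.02
tcp_pos: [0.4616, 0.3637, 0.0368]
tool_rot: [0.655, 0.756, 0.0, 0.0]
wrist_force: [0.7, 0.3, 0.0]
gripper_width: 0.177
```

Run:
```python
from h import *
stat()
```

```text
t 51.02 tcp [0.4616 0.3637 0.0368] yaw 8.2 tilt z [ 0.  0. -1.] F [0.7 0.3 0. ] M [-0.02 -0.12 -0.06] w 15.5 q [-0.68  0.76 -0.09  1.81  0.11  0.58 -0.69]
```

{"method": "apply_moves", "body": {"series": [{"slide": [0,0,-1],"turn": [0,0,0]},{"slide": [0,0,-2],"turn": [0,0,0]},{"slide": [0,0,-2.5],"turn": [0,0,0]},{"slide": [0,0,-2.5],"turn": [0,0,0]},{"slide": [0,0,-2.5],"turn": [0,0,0]},{"slide": [0,0,-2.5],"turn": [0,0,1.5]},{"slide": [0,0,-2],"turn": [0,0,2.5]},{"slide": [0,0,-1],"turn": [0,0,2.5]},{"slide": [0,0,0],"turn": [0,0,0]},{"slide": [0,0,0],"turn": [0,0,0]}]}}

```text
time_s: 52.28
tcp_pos: [0.461, 0.3633, 0.1961]
tool_rot: [0.696, 0.718, -0.001, -0.0]
wrist_force: [-0.7, 0.2, -3.0]
gripper_width: 0.175
```

Run:
```python
from h import *
stat()
p=cw(9.6,0); delta([p[0],p[1],.195],1.7)
c=camera('side'); save('side13.png',c['frame'])
```

```text
t 52.27 tcp [0.461  0.3633 0.1961] yaw 1.74 tilt z [-0.001 -0.001 -1.   ] F [-0.7  0.2 -3. ] M [-0.01  0.01 -0.04] w 15.4 q [-0.68  0.51 -0.09  1.76  0.05  0.87 -0.76]
turn(now axes) [-0.06  0.05  0.04] | slide cm before-turn axes [-32.7   10.84   0.12] | after-turn axes [-32.7   10.86   0.11]
```

View pics/side13.png

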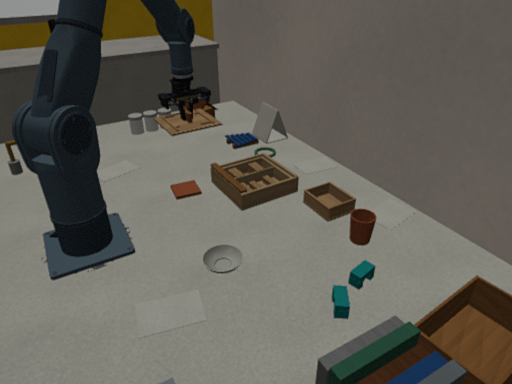

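{"method": "apply_moves", "body": {"series": [{"slide": [-1.2,0.4,0],"turn": [0,0,0]},{"slide": [-2.5,0.8,0],"turn": [0,0,0]},{"slide": [-3,1,0],"turn": [0,0,0]},{"slide": [-3,1,0],"turn": [0,0,0]},{"slide": [-3,1,0],"turn": [0,0,0]},{"slide": [-3,1,0],"turn": [0,0,0]},{"slide": [-3,1,0],"turn": [0,0,0]},{"slide": [-3,1,0],"turn": [0,0,0]},{"slide": [-3,1,0],"turn": [0,0,0]},{"slide": [-3,1,0],"turn": [0,0,0]},{"slide": [-2.5,0.8,0],"turn": [0,0,0]},{"slide": [-1.5,0.8,0],"turn": [0,0,0]},{"slide": [0,0,0],"turn": [0,0,0]},{"slide": [0,0,0],"turn": [0,0,0]},{"slide": [0,0,0],"turn": [0,0,0]}]}}

```text
time_s: 54.2
tcp_pos: [0.5784, 0.0515, 0.1967]
tool_rot: [0.696, 0.718, 0.0, -0.0]
wrist_force: [0.2, 0.2, -2.2]
gripper_width: 0.178
```

Run:
```python
from h import *
stat()
p=cw(9.6,0); delta([p[0],p[1],.195],1.7)
st=r.observe(); c=camera('wrist'); save('w14.png',c['frame']); P=cloud(c,st); np.savez('pics/w14.npz',P=P)
print(P[::48,::64,2].round(3))
c=camera('scene'); save('scene14.png',c['frame'])
```

```text
t 54.2 tcp [0.5784 0.0515 0.1967] yaw 1.82 tilt z [-0.     0.001 -1.   ] F [ 0.2  0.2 -2.2] M [ 0.03 -0.01 -0.  ] w 15.7 q [-0.15  0.5  -0.03  1.78  0.02  0.86 -0.15]
turn(now axes) [-0.02 -0.04  0.12] | slide cm before-turn axes [-1.18  0.04  0.17] | after-turn axes [-1.18  0.04  0.17]
[[-0.001  0.001  0.003  0.     0.001 -0.     0.012  0.   ]
 [-0.001 -0.002  0.001 -0.001 -0.     0.     0.001 -0.   ]
 [ 0.     0.014  0.168  0.169  0.168  0.167  0.168 -0.   ]
 [ 0.002  0.     0.171  0.169  0.168  0.168  0.169  0.001]
 [-0.    -0.     0.174  0.168  0.194  0.169  0.17   0.001]
 [-0.    -0.     0.168  0.168  0.207  0.168  0.174  0.   ]
 [ 0.273  0.253  0.26   0.26   0.251  0.259  0.26   0.253]
 [ 0.28   0.274  0.27   0.26   0.167  0.262  0.269  0.274]]
```

View pics/w14.png

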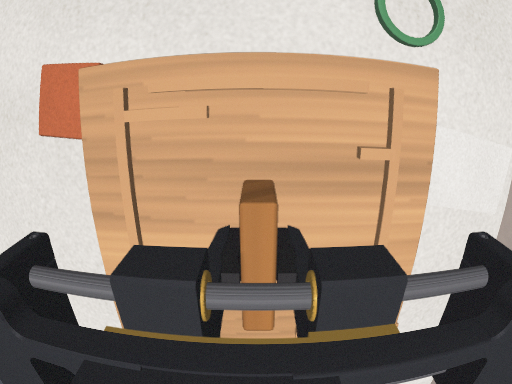

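View pics/scene14.png

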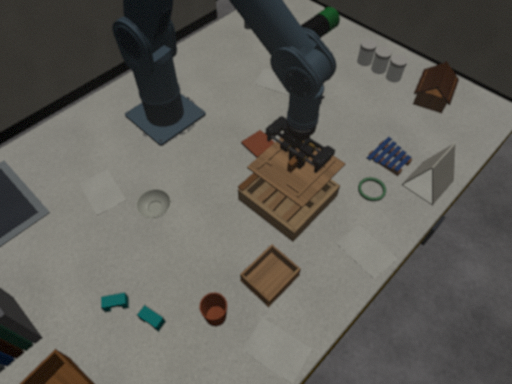

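The board hangs level in the grip and is centred on the batten. Next I'll correct y and tilt it 10 degrees.

{"method": "apply_moves", "body": {"series": [{"slide": [-0.6,0,0],"turn": [0,0,0]},{"slide": [-0.6,0,0],"turn": [-2,0,0]},{"slide": [0,0,0],"turn": [-3,0,0]},{"slide": [0,0,0],"turn": [-3,0,0]},{"slide": [0,0,0],"turn": [-2,0,0]},{"slide": [0,0,0],"turn": [0,0,0]},{"slide": [0,0,0],"turn": [0,0,0]},{"slide": [0,0,0],"turn": [0,0,0]}]}}

```text
time_s: 55.3
tcp_pos: [0.5795, 0.0379, 0.1967]
tool_rot: [0.694, 0.715, 0.062, 0.061]
wrist_force: [-0.4, 0.1, -2.8]
gripper_width: 0.179
```

```bash
cat >> h.py <<'E'
def hook(xa,za,th,h=36.8,verbose=True):
    t=np.radians(th); u=np.array([np.cos(t),np.sin(t)]); n=np.array([-np.sin(t),np.cos(t)])
    q=np.array([xa,za])+101.5*u+h*n; p=cw(q[0],0); delta([p[0],p[1],q[1]/1000],1.7,-th)
def where(h=36.8):
    s=r.observe(); A=R.from_quat(s['tool_rot']).as_matrix()
    Ci=np.array([[np.cos(CY),np.sin(CY),0],[-np.sin(CY),np.cos(CY),0],[0,0,1]])
    o=np.r_[CASE,0]; T=Ci@(s['tcp_pos']-o)*1000; B=Ci@A
    for nm,sg in (('a',-1),('b',1)):
        for yy in (-100,100):
            print(nm,yy,(T+h*B[:,2]+sg*101.5*B[:,1]+yy*B[:,0]).round(1),end=' ')
    print()
E
python3 - <<'E'
from h import *
stat(); where(); hook(-84,70,10); hook(-84,54,10)
E
```

```text
t 55.3 tcp [0.5795 0.0379 0.1967] yaw 1.7 tilt z [ 0.173  0.005 -0.985] F [-0.4  0.1 -2.8] M [-0.04  0.22  0.  ] w 15.8 q [-0.14  0.43 -0.01  1.92  0.05  0.62 -0.16]
a -100 [ -83.8 -101.7  142.9] a 100 [-83.8  98.3 142.9] b -100 [ 116.1 -101.8  178.1] b 100 [116.2  98.2 178.1] 
turn(now axes) [-0.01  0.   -0.  ] | slide cm before-turn axes [ 0.17 -1.29  7.17] | after-turn axes [ 0.17 -1.29  7.17]
turn(now axes) [-0.01  0.   -0.  ] | slide cm before-turn axes [ 0.17 -1.57  8.75] | after-turn axes [ 0.17 -1.57  8.75]
```

{"method": "apply_moves", "body": {"series": [{"slide": [0.15,-0.3,1.7],"turn": [0,0,0]},{"slide": [0,-0.4,2.2],"turn": [0,0,0]},{"slide": [0,-0.4,2.2],"turn": [0,0,0]},{"slide": [0,-0.2,1],"turn": [0,0,0]},{"slide": [0,0,0],"turn": [0,0,0]},{"slide": [0,0,0],"turn": [0,0,0]},{"slide": [0,0,0],"turn": [0,0,0]}]}}

```text
time_s: 56.18
tcp_pos: [0.5792, 0.0396, 0.1254]
tool_rot: [0.694, 0.715, 0.063, 0.061]
wrist_force: [-0.3, 0.3, -2.2]
gripper_width: 0.181
```

Run:
```python
from h import *
stat(); where(); hook(-84,54.3,10)
c=camera('side'); save('side15.png',cv2.resize(c['frame'][100:230,180:330],(800,600)*1) if 0 else cv2.resize(c['frame'][110:220,190:320],(709,600),interpolation=3))
```

```text
t 56.17 tcp [0.5792 0.0396 0.1254] yaw 1.7 tilt z [ 0.175  0.005 -0.985] F [-0.3  0.3 -2.2] M [-0.03  0.27 -0.01] w 15.9 q [-0.15  0.54 -0.01  1.96  0.06  0.47 -0.18]
a -100 [ -83.8 -100.1   71.3] a 100 [-83.8  99.9  71.4] b -100 [ 116.  -100.1  106.9] b 100 [116.   99.9 106.9] 
turn(now axes) [ 0.09 -0.01 -0.  ] | slide cm before-turn axes [ 0.01 -0.31  1.69] | after-turn axes [ 0.01 -0.31  1.69]
```

View pics/side15.png

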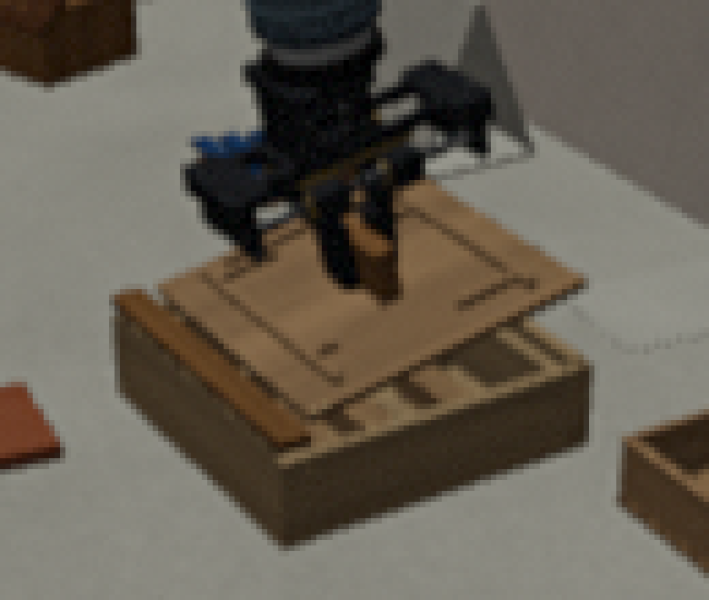

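The board is tilted and its low edge sits just inside the lip. Next I'll lower that edge towards the ledge.

{"method": "apply_moves", "body": {"series": [{"slide": [0,-0.1,0.6],"turn": [0,0,0]},{"slide": [0,-0.1,0.6],"turn": [0,0,0]},{"slide": [0,-0.1,0.4],"turn": [0,0,0]},{"slide": [0,0,0],"turn": [0,0,0]},{"slide": [0,0,0],"turn": [0,0,0]}]}}

```text
time_s: 56.85
tcp_pos: [0.5785, 0.0395, 0.1083]
tool_rot: [0.694, 0.715, 0.063, 0.061]
wrist_force: [0.5, -0.1, -2.4]
gripper_width: 0.175
```

Run:
```python
from h import *
stat(); where(); hook(-103,54,10)
```

```text
t 56.85 tcp [0.5785 0.0395 0.1083] yaw 1.71 tilt z [ 0.174  0.005 -0.985] F [ 0.5 -0.1 -2.4] M [-0.06  0.29  0.01] w 15.4 q [-0.15  0.57 -0.01  1.97  0.06  0.43 -0.18]
a -100 [ -84.6 -100.2   54.4] a 100 [-84.7  99.8  54.4] b -100 [ 115.3 -100.1   89.7] b 100 [115.3  99.9  89.7] 
turn(now axes) [0.   0.   0.01] | slide cm before-turn axes [ 0.02 -1.81 -0.28] | after-turn axes [ 0.02 -1.81 -0.28]
```

{"method": "apply_moves", "body": {"series": [{"slide": [0,-0.3,-0.05],"turn": [0,0,0]},{"slide": [0,-0.4,-0.06],"turn": [0,0,0]},{"slide": [0,-0.4,-0.06],"turn": [0,0,0]},{"slide": [0,-0.3,-0.05],"turn": [0,0,0]},{"slide": [0,-0.2,-0.03],"turn": [0,0,0]},{"slide": [0,0,0],"turn": [0,0,0]},{"slide": [0,0,0],"turn": [0,0,0]}]}}

```text
time_s: 57.72
tcp_pos: [0.5624, 0.039, 0.108]
tool_rot: [0.694, 0.715, 0.063, 0.061]
wrist_force: [0.3, -0.1, -2.4]
gripper_width: 0.179
```

Run:
```python
from h import *
stat(); where(); hook(-102.5,53,10); hook(-102.5,53,5); hook(-102.5,52.3,0)
```

```text
t 57.73 tcp [0.5624 0.039  0.108 ] yaw 1.7 tilt z [ 0.174  0.005 -0.985] F [ 0.3 -0.1 -2.4] M [ 0.02  0.19 -0.04] w 15.7 q [-0.16  0.55 -0.    2.01  0.06  0.41 -0.19]
a -100 [-100.8 -100.2   54.1] a 100 [-100.8   99.8   54.1] b -100 [  99.2 -100.2   89.4] b 100 [99.1 99.8 89.4] 
turn(now axes) [0.01 0.   0.  ] | slide cm before-turn axes [ 0.02 -0.19  0.08] | after-turn axes [ 0.02 -0.19  0.08]
turn(now axes) [5.01 0.   0.  ] | slide cm before-turn axes [0.02 0.09 0.98] | after-turn axes [0.02 0.18 0.97]
turn(now axes) [10.01  0.    0.  ] | slide cm before-turn axes [0.02 0.28 1.97] | after-turn axes [0.02 0.62 1.89]
```

{"method": "apply_moves", "body": {"series": [{"slide": [0,-0.1,0.04],"turn": [0,0,0]},{"slide": [0,-0.1,0.04],"turn": [0,0,0]},{"slide": [0,0.06,0.18],"turn": [1,0,0]},{"slide": [0,0.06,0.18],"turn": [1,0,0]},{"slide": [0,0.06,0.18],"turn": [1,0,0]},{"slide": [0,0.06,0.18],"turn": [1,0,0]},{"slide": [0,0.06,0.18],"turn": [1,0,0]},{"slide": [0,0,0],"turn": [0,0,0]},{"slide": [0,0,0],"turn": [0,0,0]}]}}

```text
time_s: 58.85
tcp_pos: [0.5646, 0.039, 0.0983]
tool_rot: [0.696, 0.717, 0.031, 0.03]
wrist_force: [0.7, 0.8, -1.3]
gripper_width: 0.176
```

Run:
```python
from h import *
stat(); where(); hook(-102.5,52.5,2); hook(-102.5,52.2,0)
c=camera('side'); save('side16.png',cv2.resize(c['frame'][110:220,190:320],(709,600),interpolation=3))
```

```text
t 58.85 tcp [0.5646 0.039  0.0983] yaw 1.7 tilt z [ 0.087  0.003 -0.996] F [ 0.7  0.8 -1.3] M [-0.04  0.13  0.04] w 15.5 q [-0.14  0.6  -0.02  1.94  0.05  0.52 -0.16]
a -100 [-102.9 -100.2   52.8] a 100 [-102.9   99.8   52.8] b -100 [  99.3 -100.2   70.5] b 100 [99.3 99.8 70.5] 
turn(now axes) [3. 0. 0.] | slide cm before-turn axes [0.02 0.22 0.57] | after-turn axes [0.02 0.25 0.56]
turn(now axes) [5. 0. 0.] | slide cm before-turn axes [0.02 0.32 0.96] | after-turn axes [0.02 0.4  0.93]
```

View pics/side16.png

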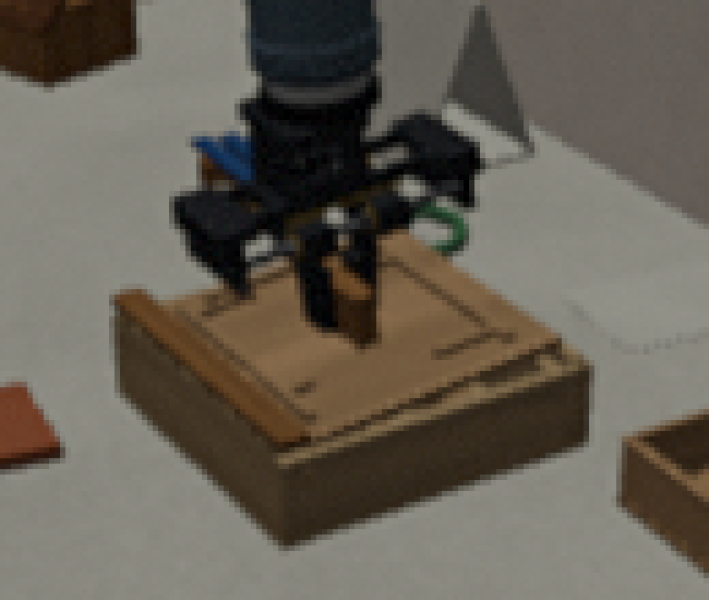

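The board's edge is under the lip with no contact force. Swinging the rest down.

{"method": "apply_moves", "body": {"series": [{"slide": [0,0.07,0.19],"turn": [1,0,0]},{"slide": [0,0.07,0.19],"turn": [1,0,0]},{"slide": [0,0.07,0.19],"turn": [1,0,0]},{"slide": [0,0.07,0.18],"turn": [1,0,0]},{"slide": [0,0,0],"turn": [0,0,0]},{"slide": [0,0,0],"turn": [0,0,0]}]}}

```text
time_s: 59.65
tcp_pos: [0.5678, 0.0392, 0.0909]
tool_rot: [0.697, 0.717, 0.006, 0.006]
wrist_force: [-0.4, 0.7, -2.3]
gripper_width: 0.175
```

Run:
```python
from h import *
stat(); where(); hook(-102.5,52.2,0)
```

```text
t 59.65 tcp [0.5678 0.0392 0.0909] yaw 1.7 tilt z [ 0.017  0.    -1.   ] F [-0.4  0.7 -2.3] M [ 0.02  0.03 -0.01] w 15.4 q [-0.13  0.64 -0.03  1.87  0.04  0.61 -0.15]
a -100 [-102.6 -100.2   52.4] a 100 [-102.6   99.8   52.4] b -100 [ 100.4 -100.2   55.9] b 100 [100.4  99.8  55.9] 
turn(now axes) [1. 0. 0.] | slide cm before-turn axes [0.02 0.07 0.2 ] | after-turn axes [0.02 0.08 0.19]
```

{"method": "apply_moves", "body": {"series": [{"slide": [0,0.04,0.1],"turn": [0.5,0,0]},{"slide": [0,0.04,0.1],"turn": [0.5,0,0]},{"slide": [0,0,0.05],"turn": [0,0,0]},{"slide": [0,0,0],"turn": [0,0,0]},{"slide": [0,0,0],"turn": [0,0,0]}]}}

```text
time_s: 60.28
tcp_pos: [0.569, 0.0392, 0.0888]
tool_rot: [0.697, 0.718, 0.0, 0.0]
wrist_force: [0.0, -0.9, 1.6]
gripper_width: 0.176
```

Run:
```python
from h import *
stat(); where()
```

```text
t 60.27 tcp [0.569  0.0392 0.0888] yaw 1.7 tilt z [ 0.001  0.    -1.   ] F [ 0.  -0.9  1.6] M [ 0.03  0.13 -0.04] w 15.5 q [-0.12  0.65 -0.03  1.86  0.03  0.64 -0.15]
a -100 [-102.1 -100.2   51.9] a 100 [-102.1   99.8   51.9] b -100 [ 100.9 -100.2   52. ] b 100 [100.9  99.8  52. ]
```

The force rose to about 4 N more than the board's hanging reading, with all edges at z ≈ 52, so it is seated. Releasing and retreating.

{"method": "apply_moves", "body": {"series": [{"slide": [0,0,0],"turn": [0,0,0]},{"slide": [0,0,0],"turn": [0,0,0]},{"slide": [0,0,0],"turn": [0,0,0]},{"slide": [0,0,-0.5],"turn": [0,0,0]},{"slide": [0,0,-2],"turn": [0,0,0]},{"slide": [0,0,-3],"turn": [0,0,0]},{"slide": [0,0,-4],"turn": [0,0,0]},{"slide": [0,0,-4],"turn": [0,0,0]},{"slide": [-3,-1,-2],"turn": [0,0,0]},{"slide": [-4,-1,0],"turn": [0,0,0]},{"slide": [-3,-1,0],"turn": [0,0,0]},{"slide": [0,0,0],"turn": [0,0,0]},{"slide": [0,0,0],"turn": [0,0,0]},{"slide": [0,0,0],"turn": [0,0,0]}], "gripper": -0.1}}

```text
time_s: 62.02
tcp_pos: [0.5421, -0.0601, 0.2436]
tool_rot: [0.696, 0.718, 0.0, -0.0]
wrist_force: [0.4, 0.1, 0.7]
gripper_width: 0.45
```

Run:
```python
from h import *
stat()
st=r.observe(); c=camera('wrist'); save('w17.png',c['frame']); P=cloud(c,st)
Ci=np.array([[np.cos(CY),np.sin(CY),0],[-np.sin(CY),np.cos(CY),0],[0,0,1]])
Q=(P-np.r_[CASE,0])@Ci.T*1000
for x in (-80,-60,-30,30,60,85,95,100,108):
    for y in (-80,-40,50,90):
        m=(abs(Q[...,0]-x)<3)&(abs(Q[...,1]-y)<5)
        z=Q[...,2][m]; print((x,y),len(z),np.median(z).round(1) if len(z) else None,end='; ')
    print()
for n in ['side','scene']:
    c=camera(n); save(n+'17.png',c['frame'])
save('side17c.png',cv2.resize(camera('side')['frame'][110:220,190:320],(709,600),interpolation=3))
```

```text
t 62.02 tcp [ 0.5421 -0.0601  0.2436] yaw 1.83 tilt z [ 0.     0.001 -1.   ] F [0.4 0.1 0.7] M [ 0.   -0.04 -0.03] w 39.6 q [ 0.04  0.38 -0.01  1.84  0.    0.92  0.06]
(-80, -80) 1166 320.6; (-80, -40) 59 60.2; (-80, 50) 54 60.4; (-80, 90) 5 60.5; 
(-60, -80) 1809 317.6; (-60, -40) 54 60.2; (-60, 50) 55 60.3; (-60, 90) 0 None; 
(-30, -80) 1432 320.0; (-30, -40) 50 60.3; (-30, 50) 57 60.3; (-30, 90) 0 None; 
(30, -80) 758 322.2; (30, -40) 54 60.3; (30, 50) 49 60.3; (30, 90) 0 None; 
(60, -80) 47 60.2; (60, -40) 46 60.2; (60, 50) 48 65.5; (60, 90) 25 60.3; 
(85, -80) 45 60.4; (85, -40) 48 60.4; (85, 50) 51 60.3; (85, 90) 40 60.3; 
(95, -80) 45 60.3; (95, -40) 52 60.3; (95, 50) 44 60.3; (95, 90) 41 60.2; 
(100, -80) 38 59.9; (100, -40) 32 60.2; (100, 50) 36 60.0; (100, 90) 30 60.0; 
(108, -80) 44 62.3; (108, -40) 47 62.4; (108, 50) 42 62.2; (108, 90) 41 62.5;
```

View pics/w17.png

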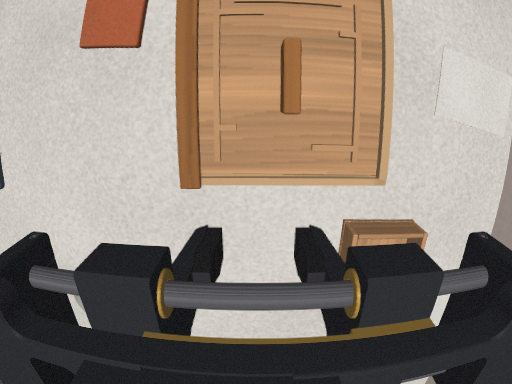

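View pics/side17c.png

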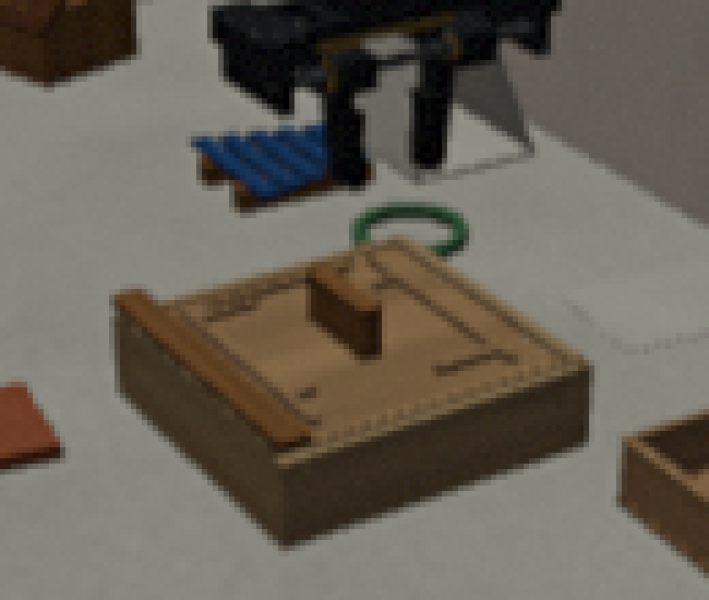

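View pics/scene17.png

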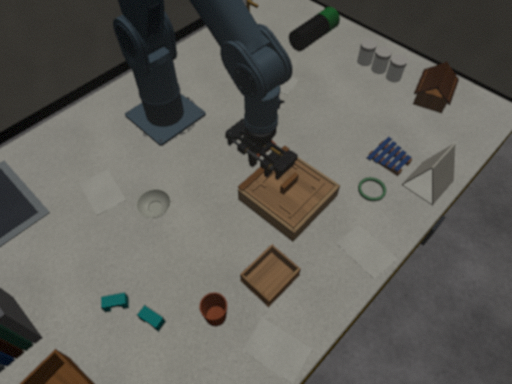

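The board's top reads z 60.0–60.5 mm at every point measured, so it is flat and home under the lip. No pine part is left on the bench, and the other exhibits in view haven't moved. Handing in.

```bash
python3 -c "
from workcell import r
print(r.sign_off())"
```

```text
the job is handed in; nothing more can be done
None
```

The kit is packed and the case is closed with the maze board; I handed the job in at about 62 s of the 200 s allowed. Three beams lie in the wide bay and two bridges stand in the narrow bay. I found only two pine bridges on the bench, so I took the third as absent. I tilted the board 10°, slid one edge under the lip, swung it down and released it.

My last checks showed:
- **Board:** its top is flat at z 60.0–60.5 mm (slat tops 65.5), which matches the ledge at 52 mm plus the 8 mm panel. A few spots near the lip on the −y and +y sides were hidden by the gripper or out of frame.
- **Forces:** I saw no contact force while sliding the edge under the lip, and only a light touch as the board seated.
- **Bench:** no pine part is left on it. The other exhibits and the turquoise blocks are where they were, judged by eye in the last pictures.

No check failed. The only disagreement was the scene camera reading about 3 mm off the wrist and side cameras, so I worked mainly from the wrist camera. I saw no knocked part and no slackened grip.

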